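Lock the reagent box

TASK

The steel reagent box still has to be locked: shut its lid fully, swing the open padlock shackle round so that its free leg stands over the holes of the two tabs, and press the shackle down through them into the padlock until it clicks and stays down when let go. The padlock stays upright in its pocket. A firm thumb push is enough: never load it with more than about 20 N, and leave the marker, the tape and the carton beside the box where they are.

Things in the scene. Friction and masses are not known exactly. Their poses are not given: they have to be found in the camera images.
- lock_box: Grey painted steel box, fixed on the worktop, 150 (x) x 220 (y) x 73 mm high with the lid shut. Origin: centre of its underside, on the worktop; x points from its front (the side near the robot) to the rear, y to its left, z up. Front face at x = -75 mm, body's rim at z = 59 mm. Its lid hinges about a line along y at x = +79, z = 59 mm; a folded handle in the middle of the lid stands 9 mm proud.
- lid (a joint): Angle of the lid in rad: 0 shut, grows as it opens upward about the rear hinge. The stiff hinge stays where it is left; 2 to 5 N down on the front edge moves it, and it stops hard at 0.
- lid_front_edge (a point): Point on the lid's top face, 12 mm behind the middle of its front edge: a place to push the lid shut. With the lid shut it is at (-63, 0, 73) mm of the box frame.
- tab_hole (a point): Centre of the 14 mm hole in the box's flat front tab, at its top face: (-87.5, 0, 59) mm of the box frame. The tab is 3 mm thick, 28 mm wide and reaches 26 mm out from the front. The lid carries a like tab, which lies on it (z = 59 to 62 mm) with its hole over this one when the lid is shut.
- pocket (a point): Top of the soft rubber pad in the box's lock pocket, on which the padlock stands: (-87.5, -15, 13) mm of the box frame. The pocket is an open-topped sheet-steel holder below the tabs, 25 (x) x 53 (y) mm inside, its front 28 mm and its sides 40 mm high above the worktop. The pad is springy: under a push of up to 15 N it gives way by somewhere between 1 and 8 mm, different each time and not to be seen, then it is solid.
- padlock: Loose padlock (0.3 kg), brass body 22 (x) x 50 (y) x 40 mm high with a shackle of 8 mm round steel; it stands upright in the pocket with about 1.5 mm of play. Origin: centre of the body's underside; z up, axes as the box's. The shackle's long leg is captive at y = -15 mm and both swivels and slides; the hole for the short free leg is at y = +15 mm.
- bow_top (a point): Top of the shackle's bow, midway between its legs; moves with the shackle. The bow is an arch of 8 mm round bar, 15 mm mean radius, in the plane of the legs; it can be pinched across the bar from above or pushed. A 4 to 8 N spring holds it up, 102 mm above the padlock's underside; fully pressed it is 28 mm lower (74 mm), against a hard stop.
- leg_tip (a point): Rounded lower end of the shackle's short free leg, 49 mm below the bow's top, 30 mm from the long leg's axis (seen from above, that axis is as far beyond bow_top as leg_tip is before it). Above the padlock's underside: 53 mm with the shackle up, 25 mm fully pressed, about 26 mm latched.
- leg_hole (a point): Mouth of the 10.5 mm hole in the padlock's top face for the short leg: (0, 15, 40) mm of the padlock frame. Inside, a hidden spring latch resists near the end of the travel (11 to 15 N in all with the spring) and snaps in about 1 mm before the hard stop; then the shackle stays down when let go, else it springs right up again.
- shackle_turn (a joint): Swivel of the shackle about its upright long leg in rad: 0 with the short leg exactly over its hole, positive swung out toward the front of the box (counter-clockwise from above); turns from -0.4 to 2.6 with slight friction while the shackle is up. There is no stop at 0.
- marker: Bystander: marker pen, 137 x 13 x 16 mm, lying left of the box; origin at its underside's centre.
- tape: Bystander: roll of white tape, 62 x 65 x 19 mm, lying flat right of the box's front; origin at its underside's centre.
- tip_box: Bystander: small carton, 63 x 93 x 45 mm, right of the box; origin at its underside's centre.

How it is judged:
By the outcome, as a careful person would: the job done as asked, in the order asked, and still so for the second after the job is handed in, with the robot touching nothing.
It also fails if it takes over 58 s, if anything falls off the work surface, if the arm or the gripper's body presses on something with over 40 N, if the wrist force passes 120 N, or if a joint passes its speed limit or range.

ROBOT

A 7-joint arm with a two-finger parallel gripper is mounted at the origin on a cart in front of the work surface, level with it; the furniture and walls round the work are solid. World frame = base frame: x ahead of the robot, y to its left, z up, the work surface at z = 0. Lengths are in m, angles in rad, forces in N, time in s.
With the tool pointing down it reaches from about 0.4 to 0.85 m from the base axis. Payload 4.4 kg.
Tool frame: the origin (TCP) lies midway between the tips of the shut fingers; the grasp point (between the pads) lies 19 mm behind it; x points along the fingers, y is the direction in which the jaws open and shut, and the axes are right-handed (so a half turn about x gives the same grasp; the last joint's range is limited). The gripper opens to 94 mm and grips with 3 to 60 N. Pads are 16 mm wide; open, the fingers measure 119 mm over their backs; the gripper's body (75 mm by 177 mm) begins 78 mm behind the grasp point.
Start: joints at [1.194, 0.628, 0.038, 1.517, -0.027, 0.996, -0.02], TCP at [0.199, -0.619, 0.168] pointing down, gripper open.
Joint ranges: [-3.06, 3.06], [-0.37, 2.12], [-1.25, 1.32], [0.18, 2.47], [-1.1, 4.24], [0.23, 1.98], [-2.94, 2.94]. Speed limits (rad/s): [2.57, 2.57, 3.14, 3.14, 3.14, 3.14, 3.14].

INTERFACE

Orientations are given as a unit quaternion [w, x, y, z].
In Python, from rig import r gives the robot as it stands.
- The arm moves only by the tool jog_arm, never from a script. Its argument "increments" is a list of rows, each a list of 7 numbers: the shift along the tool's x, y, z in m, then the turn, a rotation vector about the tool's x, y, z in degrees, then the finger opening in m, from 0 to 0.094. In form: [[dx, dy, dz, ax, ay, az, gripper], ...]. A call has 1 to 8 rows; each row is the pose to reach, as a shift and turn from the pose measured when the call began, along the tool's axes at that moment; what a row does not reach only later rows make up. A row lasts 1/10 s, in which the tool goes at most 50 mm and 8.59 degrees, less where a joint would pass 70% of its speed; a pose out of reach is approached as far as the arm can. A call with a gripper value outside its range is refused whole. The fingers move at their own pace and stop on an object; "grip_force" is the grip in N (left out, the last holds). Time passes only in rows, so rows that repeat a pose let the fingers close. It gives the time, the measured TCP pose, the force and the opening at its end, in the units of the state.
- r.sense(): the state, without advancing time (a new reading comes with each control period).
- r.snapshot(name): name is "side" or "top"; returns the picture (480x640x3 uint8, red, green, blue); there is no depth.
- r.camera_params(name): a dict with "camera_matrix" (3x3 intrinsics, pixels), "view" (4x4, takes a point from world to camera coordinates). Camera axes: x right, y down, z forward; pixel columns grow to the right and rows downward; lengths in m; the calibration is good to about 2 mm. A picture is of the moment at which its call begins. camera_params takes no time and is no camera call.
- r.job_done(): hands the job in, once; it reports no verdict.
Trained networks look in the newest picture that a camera, given by its name, has taken for a name from the list of things; names that differ only in an ending like _2 or _b are one class to them, and where a whole thing is asked for, a point or a joint stands for the part that bears it (a point fixed in the world has none). Each returns a list of dicts, best first, with "score" (0 to 1); they miss things now and then, are a little off and sometimes report something else, mostly with a low value. They report only what shows in the picture. A call takes as long as a camera call.
- r.find_in(thing, camera): "centre" ([column, row] in pixels, amid what is visible of it).
- r.outline_of(thing, camera): "region" (480x640 bool, what is visible of it) and "centre" ([column, row] in pixels, amid what is visible of it).
- r.mark_of(thing, camera): "centre" ([column, row] in pixels: a listed point, or the origin of a listed thing).
The state is a dict: "time": time; "joint_positions": joint angles; "joint_vel": joint speeds; "effort": joint torques, N m; "tool_pos": TCP position; "tool_rot": TCP orientation; "ft_force": force on the tool from outside, world axes, zero at the start; "moment": the same for the moment, N m; "finger_gap": opening from 0.0 (shut) to 1.0 (fully open).
Only numpy, scipy, OpenCV 4.12 (cv2) and the standard library are available. Lean on these libraries where they do the work, as an engineer would, in place of code of your own. Each camera call takes 0.05 s, during which the arm holds its last target.

## Working session

There is one attempt and no reset: what is moved stays moved. The work goes in short steps, Python scripts to look and compute and a tool call to move; the robot and the scene stay as the last step left them, time stands still between calls to the robot, and variables do not carry over. Pictures are saved under pics/ and viewed, and the job is handed in when it is done.

Besides the shell and the picture viewer there is one more tool, called after "Call:" as name([rows], argument=value, ...), one row to a line, values as JSON. jog_arm: Moves the arm, as the interface text tells. Its arguments: {"type":"object","properties":{"increments":{"type":"array","items":{"type":"array","items":{"type":"number"}}},"grip_force":{"type":"number"}},"required":["increments"]}

```bash
ls; mkdir -p pics
python3 - <<'E'
from rig import r
import cv2,json
print(r.sense())
for c in("side","top"):
    im=r.snapshot(c); cv2.imwrite(f"pics/{c}0.png",im[:,:,::-1])
    p=r.camera_params(c); print(c,p)
    for t in["lock_box","lid_front_edge","tab_hole","pocket","padlock","bow_top","leg_tip","leg_hole","marker","tape","tip_box"]:
        print(t,[(d['centre'],round(d['score'],2)) for d in r.mark_of(t,c)[:2]])
E
```

```text
pics
{'time': 0.0, 'joint_positions': array([ 1.19420637,  0.62933881,  0.03844468,  1.51834462, -0.02699869,
        0.9963042 , -0.02000806]), 'joint_vel': array([ 0.00146115, -0.00013467,  0.00159302, -0.0013844 , -0.00039248,
        0.00202612, -0.00122018]), 'effort': array([-4.02694002e-05, -5.49731684e+01,  1.14355803e+00, -1.86633968e+01,
       -5.22395479e-02,  2.36355455e-02,  1.76170333e-04]), 'tool_pos': array([ 0.19857793, -0.61815544,  0.16746647]), 'tool_rot': array([-0.10878188, -0.69847465, -0.11009001,  0.69869868]), 'ft_force': array([ 0.34315996, -0.27469415, -0.01047514]), 'moment': array([-0.00181432, -0.01627357, -0.03929297]), 'finger_gap': 1.0016128646587192}
side {'camera_matrix': array([[477.11618393,   0.        , 319.71599562],
       [  0.        , 477.11618393, 239.25085634],
       [  0.        ,   0.        ,   1.        ]]), 'view': array([[ 0.99704129, -0.0762469 ,  0.00975089, -0.57424278],
       [-0.04183011, -0.64461394, -0.76336303,  0.09445335],
       [ 0.06448962,  0.76069658, -0.64589613,  0.93547544],
       [ 0.        ,  0.        ,  0
[... 540 characters left out ...]
,
       [  0.        ,   0.        ,   1.        ]]), 'view': array([[ 0.01009568, -0.99918987,  0.03895736, -0.04807701],
       [-0.99427892, -0.01417384, -0.10587039,  0.57528928],
       [ 0.1063368 , -0.03766565, -0.99361652,  0.87425386],
       [ 0.        ,  0.        ,  0.        ,  1.        ]])}
lock_box [([351.3, 231.4], 0.86)]
lid_front_edge [([363.0, 243.3], 0.57)]
tab_hole [([359.9, 274.5], 0.91)]
pocket [([365.5, 273.8], 0.83)]
padlock [([363.8, 271.0], 0.82)]
bow_top [([380.2, 279.4], 0.43)]
leg_tip [([375.2, 286.2], 0.48)]
leg_hole [([360.5, 276.5], 0.68)]
marker [([277.3, 251.9], 0.78)]
tape [([426.4, 268.5], 0.78), ([361.3, 240.9], 0.58)]
tip_box [([440.5, 227.1], 0.62)]
```

View pics/side0.png

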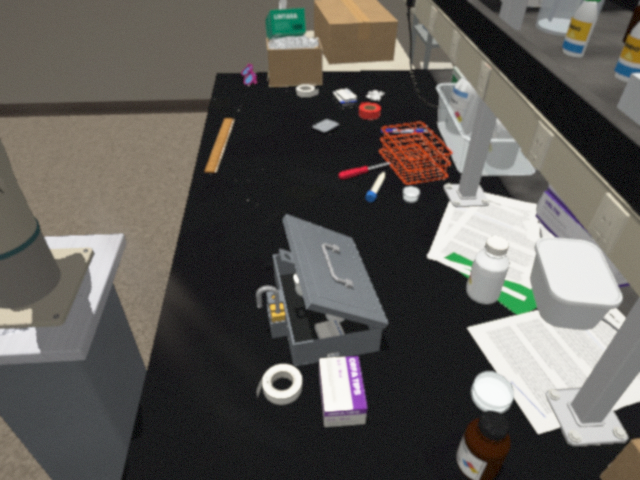

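View pics/top0.png

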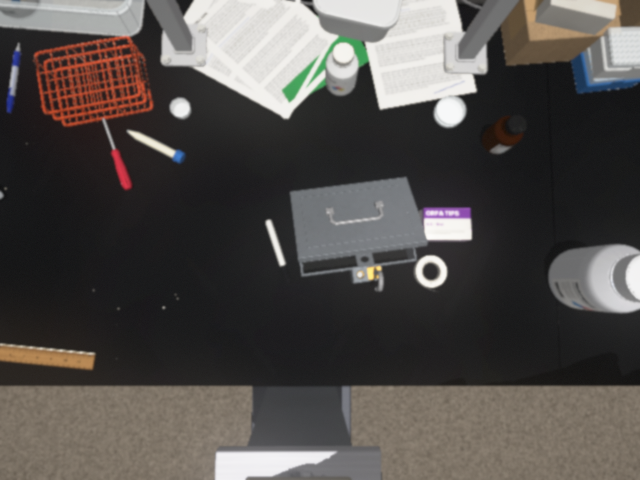

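```bash
cat > h.py <<'E'
import numpy as np,cv2
from rig import r
from scipy.spatial.transform import Rotation as R
P={c:r.camera_params(c) for c in("side","top")}
def proj(c,p):
    K,V=P[c]["camera_matrix"],P[c]["view"]; q=V[:3,:3]@np.asarray(p,float)+V[:3,3]; q=K@q; return q[:2]/q[2]
def onz(c,uv,z):
    K,V=P[c]["camera_matrix"],P[c]["view"]; o=-V[:3,:3].T@V[:3,3]; d=V[:3,:3].T@np.linalg.inv(K)@[uv[0],uv[1],1]
    return o+d*(z-o[2])/d[2]
def tri(a,b):
    M=[P[c]["camera_matrix"]@P[c]["view"][:3] for c in("side","top")]
    X=cv2.triangulatePoints(M[0],M[1],np.float64(a).reshape(2,1),np.float64(b).reshape(2,1)); return (X[:3]/X[3]).ravel()
def rot(q): return R.from_quat([q[1],q[2],q[3],q[0]])
def crop(c,n,x0,y0,x1,y1,k):
    im=r.snapshot(c); cv2.imwrite(n,cv2.resize(im[y0:y1,x0:x1,::-1],None,fx=k,fy=k,interpolation=cv2.INTER_CUBIC))
E
python3 - <<'E'
from h import *
import cv2
print(R.from_quat([0,0,0,1]).as_matrix()[0], rot(r.sense()['tool_rot']).as_matrix())
for n,z,s,t in [("box",0,(321.5,308.5),(351.3,231.4)),("tab",.059,(275.7,296),(359.9,274.5)),("pocket",.013,(276.3,318),(365.5,273.8)),("padlock",.013,(274.3,317.7),(363.8,271)),("leghole",.053,(273.8,299.6),(360.5,276.5)),("bow",.115,(264.6,287.1),(380.2,279.4)),("legtip",.066,(258.7,311.6),(375.2,286.2)),("lidedge",.1,(303.6,253),(363,243.3)),("tape",0,(284.7,386.9),(426.4,268.5)),("tipbox",0,(340.4,398.5),(440.5,227.1))]:
    print(n,z,onz("side",s,z).round(4),onz("top",t,z).round(4),tri(s,t).round(4))
a=cv2.imread("pics/side0.png")[200:400,200:420];b=cv2.imread("pics/top0.png")[180:310,290:480]
cv2.imwrite("pics/side0c.png",cv2.resize(a,None,fx=3,fy=3,interpolation=2));cv2.imwrite("pics/top0c.png",cv2.resize(b,None,fx=4,fy=4,interpolation=2))
E
```

```text
[1. 0. 0.] [[ 3.53299376e-05  3.05786751e-01 -9.52100027e-01]
 [-6.96090868e-05 -9.52100025e-01 -3.05786753e-01]
 [-9.99999997e-01  7.70782403e-05 -1.23520980e-05]]
box 0 [ 0.5722 -0.0935  0.    ] [ 0.5745 -0.0983  0.    ] [ 0.5728 -0.0979  0.005 ]
tab 0.059 [ 0.4887 -0.1109  0.059 ] [ 0.4872 -0.1091  0.059 ] [ 0.488  -0.1093  0.0572]
pocket 0.013 [ 0.4875 -0.1221  0.013 ] [ 0.4891 -0.1256  0.013 ] [ 0.4883 -0.1252  0.0166]
padlock 0.013 [ 0.4839 -0.1212  0.013 ] [ 0.4946 -0.1222  0.013 ] [ 0.4891 -0.1223  0.0146]
leghole 0.053 [ 0.4851 -0.1137  0.053 ] [ 0.4835 -0.1109  0.053 ] [ 0.4842 -0.1112  0.0503]
bow 0.115 [ 0.4732 -0.1423  0.115 ] [ 0.4785 -0.1384  0.115 ] [ 0.4756 -0.1391  0.1119]
legtip 0.066 [ 0.4602 -0.1514  0.066 ] [ 0.4657 -0.1369  0.066 ] [ 0.4621 -0.1392  0.0522]
lidedge 0.1 [ 0.5419 -0.046   0.1   ] [ 0.543  -0.1098  0.1   ] [ 0.5394 -0.1034  0.1515]
tape 0 [ 0.4995 -0.2567  0.    ] [ 0.5012 -0.251   0.    ] [ 0.5003 -0.2526 -0.0063]
tipbox 0 [ 0.5872 -0.2838  0.    ] [ 0.5859 -0.2812  0.    ] [ 0.5869 -0.2821 -0.0029]
```

View pics/side0c.png

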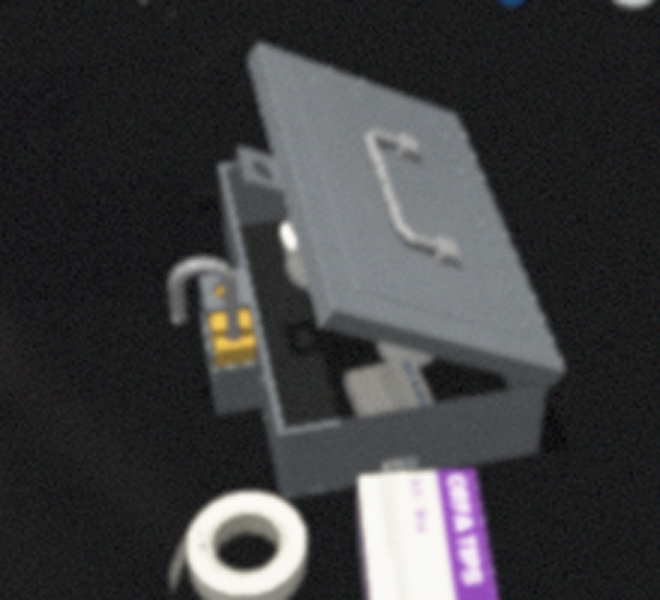

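View pics/top0c.png

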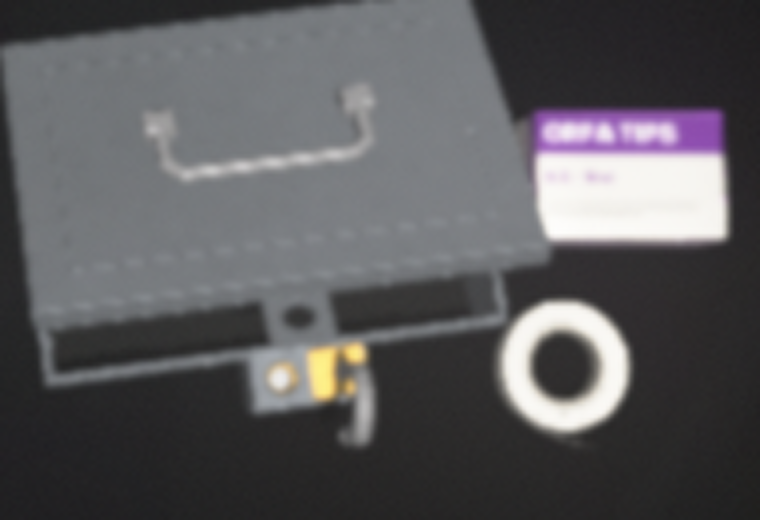

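Run:
```python
from h import *
from scipy.optimize import least_squares
# rim front corners (box frame -75,+-110,59), tab hole etc.
a=onz("top",(290+45/4,180+385/4),.059);b=onz("top",(290+505/4,180+320/4),.059);print(a,b,np.linalg.norm(a-b),np.degrees(np.arctan2(*(b-a)[:2])))
s1=(200+282/3,200+432/3); s0=(200+220/3,200+165/3)
print(onz("side",s1,.059),onz("side",s0,.059))
obs=[("top",(-75,110,59),(290+45/4,180+385/4)),("top",(-75,-110,59),(290+505/4,180+320/4)),("side",(-75,-110,59),s1),("side",(-75,110,59),s0),
("top",(-87.5,0,59),(359.9,274.5)),("side",(-87.5,0,59),(275.7,296)),("side",(-87.5,-15,13),(276.3,318)),("top",(-87.5,-15,13),(365.5,273.8))]
def W(p,q): c,s=np.cos(p[2]),np.sin(p[2]); q=np.array(q)/1000; return [p[0]+c*q[0]-s*q[1],p[1]+s*q[0]+c*q[1],q[2]]
f=lambda p:np.concatenate([proj(c,W(p,q))-uv for c,q,uv in obs])
z=least_squares(f,[.575,-.1,0],loss="soft_l1",x_scale=[.01,.01,.1]);print(z.x,np.degrees(z.x[2]),f(z.x).reshape(-1,2).round(1))
for n,q in [("leghole",(-87.5,0,53)),("longleg",(-87.5,-30,53)),("tip0",(-87.5,0,66))]: print(n,W(z.x,q),proj("side",W(z.x,q)),proj("top",W(z.x,q)))
for t in (1.,1.3,1.6,1.9,2.2):
    q=lambda R_,h:(-87.5-R_*np.sin(t),-30+R_*np.cos(t),h)
    print(t,[proj(c,W(z.x,q(*k))).round(1).tolist() for c in("side","top") for k in((30,66),(15,115))])
for t in (.5,.6,.7):
    for y in (110,-110):
        q=(79-154*np.cos(t)+14*np.sin(t),y,59+154*np.sin(t)+14*np.cos(t)); print(t,y,proj("side",W(z.x,q)).round(1),proj("top",W(z.x,q)).round(1))
```

```text
[0.48278519 0.00107163 0.059     ] [ 0.51567095 -0.21629142  0.059     ] 0.2198366800007813 171.39673014703524
[ 0.51736515 -0.21754635  0.059     ] [ 0.48481998 -0.00226725  0.059     ]
[ 0.57398805 -0.09685223  0.14981498] 8.583765783710996 [[ 0.2 -0.3]
 [ 0.3 -0.3]
 [-0.7 -0.3]
 [-0.7 -1. ]
 [ 0.4 -0.1]
 [-0.7 -0.4]
 [ 1.2  1. ]
 [-0.4 -0.3]]
leghole [np.float64(0.4874681648468696), np.float64(-0.1099120590283155), np.float64(0.053)] [275.14406466 297.94711299] [359.9694084  274.38093608]
longleg [np.float64(0.4919458203276342), np.float64(-0.13957602035170552), np.float64(0.053)] [277.82462344 310.4550816 ] [375.5473682  272.17351122]
tip0 [np.float64(0.4874681648468696), np.float64(-0.1099120590283155), np.float64(0.066)] [274.77082225 292.90125784] [360.78286659 274.32613231]
1.0 [[261.5, 300.9], [267.7, 283.1], [370.1, 286.8], [377.4, 279.5]]
1.3 [[260.1, 304.7], [267.0, 285.0], [374.7, 288.1], [379.8, 280.2]]
1.6 [[260.1, 308.6], [267.1, 287.0], [379.5, 288.0], [382.4, 280.2]]
1.9 [[261.7, 312.3], [267.9, 288.8], [384.0, 286.5], [384.7, 279.4]]
2.2 [[264.8, 315.5], [269.5, 290.3], [387.8, 283.7], [386.8, 277.9]]
0.5 110 [283.9 217.2] [299.  260.6]
0.5 -110 [308.6 304.9] [426.1 243. ]
0.6 110 [288.6 211.2] [298.1 254.9]
0.6 -110 [314.6 298.3] [427.1 237. ]
0.7 110 [294.1 205.4] [297.2 248.2]
0.7 -110 [321.6 291.8] [427.9 230.3]
```

```bash
cat >> h.py <<'E'
B=np.array([.57399,-.09685]);YAW=np.radians(8.58)
def bw(x,y,z): c,s=np.cos(YAW),np.sin(YAW); return np.array([B[0]+(c*x-s*y)/1000,B[1]+(s*x+c*y)/1000,z/1000])
def wb(p): c,s=np.cos(YAW),np.sin(YAW); d=(np.asarray(p)[:2]-B)*1000; return np.array([c*d[0]+s*d[1],-s*d[0]+c*d[1],p[2]*1000])
def inc(p,yaw=None):
    """tool pointing down, tool-y (mod pi) at box yaw+yaw deg"""
    s=r.sense(); T=rot(s['tool_rot']); d=T.inv().apply(np.asarray(p)-s['tool_pos'])
    out=np.zeros(3)
    if yaw is not None:
        a=YAW+np.pi/2+np.radians(yaw); ty=T.as_matrix()[:,1]
        cand=[]
        for k in(0,np.pi):
            y=np.array([np.cos(a+k),np.sin(a+k),0]);x=np.array([0,0,-1.]);M=np.c_[x,y,np.cross(x,y)]
            cand.append((T.inv()*R.from_matrix(M)).as_rotvec(degrees=True))
        out=min(cand,key=np.linalg.norm)
    return d.round(4).tolist(),np.round(out,2).tolist()
def st():
    s=r.sense(); print("t",round(s['time'],2),"box",wb(s['tool_pos']).round(1),"F",s['ft_force'].round(1),"gap",round(s['finger_gap'],3),"M",s['moment'].round(2)); return s
def lid(t,y=10,up=0): return bw(79-142*np.cos(t)+14*np.sin(t),y,59+142*np.sin(t)+14*np.cos(t)+up)
E
python3 - <<'E'
from h import *
st()
print(lid(.53,10,60),inc(lid(.53,10,60),0)); print(onz("top",(590,310),0))
E
```

```text
t 1.2 box [-448.9 -460.2  168.4] F [0.4 0.4 0.8] gap 0.998 M [ 0.02 -0.01  0.01]
[ 0.53646479 -0.09239858  0.20286503] ([-0.0345, -0.398, -0.4825], [9.23, -0.0, -0.0])
[ 0.42082658 -0.58523213  0.        ]
```

Call:
jog_arm([
  [-0.04,-0.05,0,0,0,0,0],
  [-0.05,-0.1,0,0,0,0,0],
  [-0.05,-0.15,-0.03,0,0,0,0],
  [-0.045,-0.19,-0.06,4,0,0,0],
  [-0.04,-0.22,-0.1,9,0,0,0],
  [-0.035,-0.25,-0.14,9.2,0,0,0],
  [-0.035,-0.28,-0.18,9.2,0,0,0],
  [-0.035,-0.31,-0.22,9.2,0,0,0],
])

```text
time: 2.0
tool_pos: [0.3031, -0.2706, 0.2038]
tool_rot: [0.053, 0.705, 0.053, -0.705]
ft_force: [1.4, -0.4, -0.0]
finger_gap: 0.359
```

Run:
```python
from h import *
st()
print(inc(lid(.53,10,40),0))
```

```text
t 2.0 box [-293.8 -131.4  203.8] F [ 1.4 -0.4 -0. ] gap 0.359 M [-0.03 -0.1  -0.01]
([0.021, -0.1414, -0.2573], [-0.0, -0.04, -0.04])
```

Call:
jog_arm([
  [0.0,-0.024,-0.043,0,0,0,0],
  [0.0,-0.047,-0.086,0,0,0,0],
  [0.0,-0.071,-0.13,0,0,0,0],
  [0.005,-0.094,-0.172,0,0,0,0],
  [0.01,-0.118,-0.215,0,0,0,0],
  [0.02,-0.1414,-0.257,0,0,0,0],
  [0.021,-0.1414,-0.257,0,0,0,0],
])

```text
time: 2.7
tool_pos: [0.5407, -0.0858, 0.1817]
tool_rot: [0.055, 0.706, 0.057, -0.704]
ft_force: [0.1, 0.2, -0.1]
finger_gap: 0.003
```

Run:
```python
from h import *
st()
crop("side","pics/s1.png",200,180,420,400,2.7)
print([(d['centre'],round(d['score'],2)) for d in r.mark_of("lid_front_edge","side")])
for t in(.56,.53,.5,.45,.4,.35,.3,.25,.2,.15,.1,.05,0,-.03): print(t,inc(lid(t,10,0),0)[0])
```

```text
t 2.7 box [-31.3  15.9 181.7] F [ 0.1  0.2 -0.1] gap 0.003 M [ 0.03  0.11 -0.01]
[([302.1, 255.0], 0.81)]
0.56 [0.0358, 0.0008, -0.003]
0.53 [0.0393, 0.0008, -0.0004]
0.5 [0.0428, 0.0008, 0.002]
0.45 [0.0488, 0.0008, 0.0059]
0.4 [0.0549, 0.0008, 0.0095]
0.35 [0.0613, 0.0007, 0.0127]
0.3 [0.0678, 0.0007, 0.0156]
0.25 [0.0744, 0.0007, 0.0182]
0.2 [0.0812, 0.0007, 0.0205]
0.15 [0.0881, 0.0007, 0.0224]
0.1 [0.095, 0.0007, 0.024]
0.05 [0.1021, 0.0007, 0.0252]
0 [0.1091, 0.0007, 0.0261]
-0.03 [0.1134, 0.0007, 0.0264]
```

View pics/s1.png

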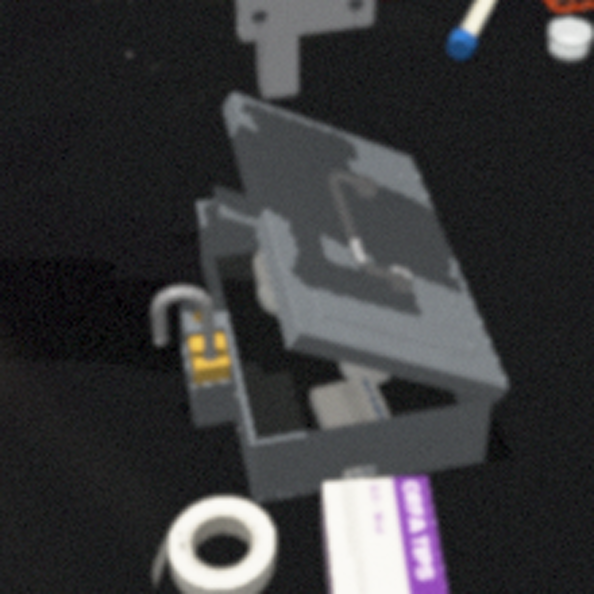

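Call:
jog_arm([
  [0.01,0.001,0,0,0,0,0],
  [0.02,0.001,0,0,0,0,0],
  [0.029,0.001,0,0,0,0,0],
  [0.036,0.001,0,0,0,0,0],
  [0.043,0.001,0.002,0,0,0,0],
  [0.049,0.001,0.006,0,0,0,0],
  [0.055,0.001,0.0095,0,0,0,0],
  [0.061,0.001,0.0127,0,0,0,0],
])

```text
time: 3.6
tool_pos: [0.5231, -0.0947, 0.1207]
tool_rot: [-0.054, -0.705, -0.053, 0.705]
ft_force: [0.6, -0.5, 0.4]
finger_gap: 0.005
```

Run:
```python
from h import *
st()
crop("side","pics/s2.png",200,180,420,400,2.7)
for t in(.3,.25,.2,.15,.1,.05,0,-.03): print(t,inc(lid(t,10,0),0)[0])
```

```text
t 3.6 box [-50.    9.7 120.7] F [ 0.6 -0.5  0.4] gap 0.005 M [ 0.03 -0.02  0.03]
0.3 [0.0055, -0.0001, 0.0012]
0.25 [0.0122, -0.0001, 0.0038]
0.2 [0.019, -0.0001, 0.006]
0.15 [0.0258, -0.0001, 0.0079]
0.1 [0.0328, -0.0001, 0.0095]
0.05 [0.0398, -0.0001, 0.0107]
0 [0.0469, -0.0001, 0.0115]
-0.03 [0.0512, -0.0001, 0.0119]
```

View pics/s2.png

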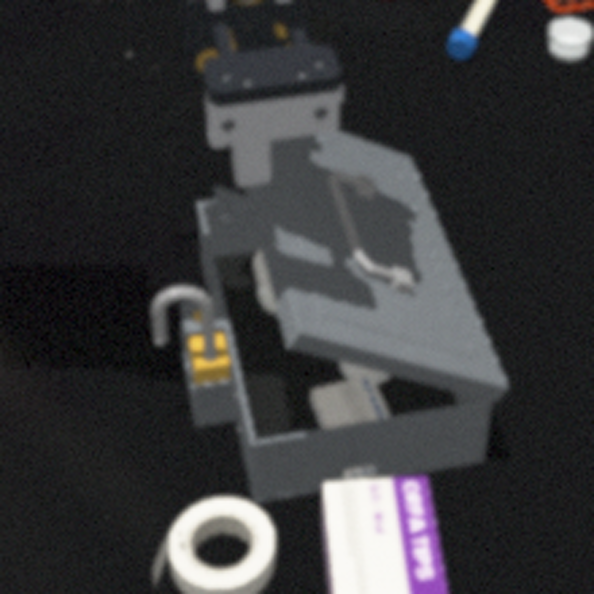

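Run:
```python
from h import *
crop("top","pics/t2.png",280,170,440,300,5)
s=r.sense(); print(proj("side",s['tool_pos']),proj("top",s['tool_pos']), rot(s['tool_rot']).as_matrix().round(2))
```

```text
[293.43727791 263.56748126] [355.84528616 254.08306951] [[-0.    0.15 -0.99]
 [-0.   -0.99 -0.15]
 [-1.   -0.    0.  ]]
```

View pics/t2.png

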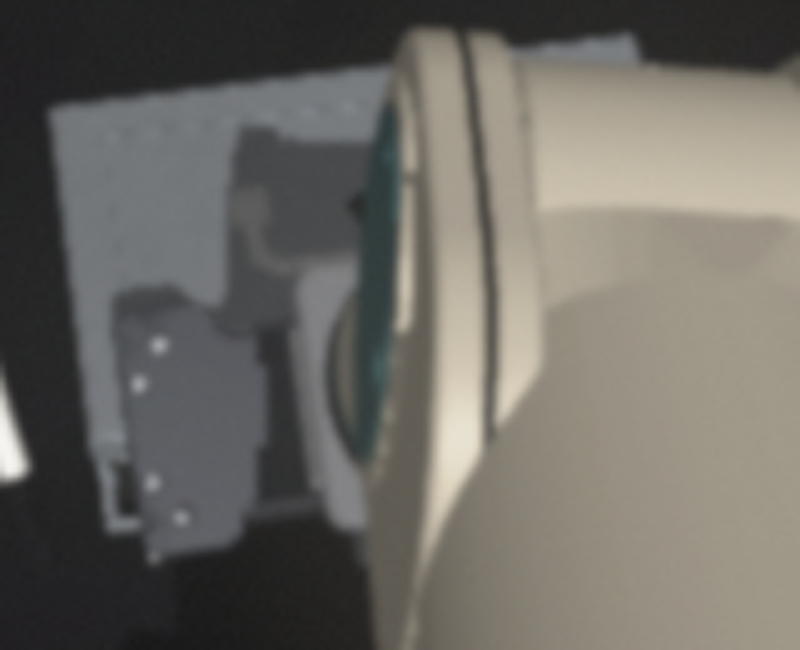

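Run:
```python
from h import *
for p in ([.5407,-.0858,.1817],[.5231,-.0947,.1207],[.5231,-.0947,.14],[.5231,-.0947,.16]): print((proj("side",p)-[200,180])*2.7)
for t in (.3,.35,.4,.45,.5,.55):print(t,(proj("side",bw(79-154*np.cos(t)+14*np.sin(t),-110,59+154*np.sin(t)+14*np.cos(t)))-[200,180])*2.7,(proj("side",bw(79-154*np.cos(t)+14*np.sin(t),110,59+154*np.sin(t)+14*np.cos(t)))-[200,180])*2.7)
st()
crop("side","pics/s3.png",240,180,340,280,6)
```

```text
[279.35800429 141.07340167]
[253.5823774 225.2032212]
[252.80664306 202.68556758]
[251.97706849 178.60506466]
0.3 [268.29954624 373.80342866] [207.21521351 134.38325102]
0.35 [273.51867498 364.63954842] [211.19940631 125.82207619]
0.4 [279.41139289 355.46689521] [215.73376301 117.30454803]
0.45 [285.96940611 346.31507257] [220.81140054 108.85768419]
0.5 [293.18140947 337.21446292] [226.42318567 100.50888166]
0.55 [301.03301553 328.19607786] [232.5576959   92.28578347]
t 3.7 box [-50.8   9.9 120.4] F [ 0.   0.7 -0.8] gap 0.004 M [-0.09 -0.04 -0.04]
```

View pics/s3.png

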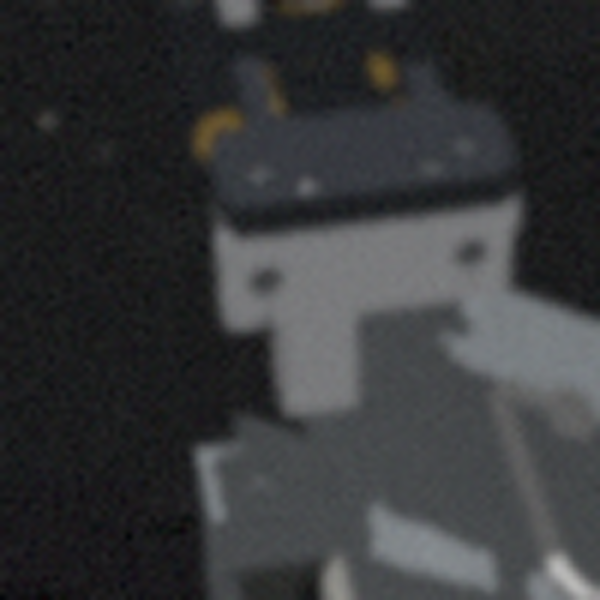

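Run:
```python
from h import *
for z in (217,240,300):
  for y in (98,): print(z,[(proj("top",bw(x,y,z))-[280,170])*5 for x in (-88,-13)])
for z in (200,217,240): print(z,[(proj("side",bw(-51,y,z))-[240,180])*6 for y in (98,10,-78)])
for z in (120,130,140,150,155,160): print(z,[(proj("side",bw(-51+dx,10-12,z))-[240,180])*6 for dx in (-8,8)])
print(r.sense()['joint_positions'])
```

```text
217 [array([147.25529251, 563.976174  ]), array([114.28514017, 322.3547465 ])]
240 [array([147.910031  , 564.76608931]), array([113.84709594, 315.17932946])]
300 [array([149.84274121, 567.09782545]), array([112.55581041, 294.02732774])]
200 [array([257.48117719,  99.11755915]), array([312.21392998, 284.32796169]), array([377.12639689, 503.98554349])]
217 [array([255.10996284,  50.52150278]), array([310.43188889, 234.22356849]), array([376.20644434, 452.63465015])]
240 [array([251.79921054, -17.32959861]), array([307.9369645 , 164.07553827]), array([374.91429334, 380.50798613])]
120 [array([299.87746354, 534.64234632]), array([355.45654571, 526.26088631])]
130 [array([298.78984317, 508.86639832]), array([354.81828322, 500.50847888])]
140 [array([297.68458226, 482.67238034]), array([354.16970522, 474.33986536])]
150 [array([296.56124814, 456.05003796]), array([353.51055963, 447.74487357])]
155 [array([295.99266452, 442.57494854]), array([353.17694294, 434.28421601])]
160 [array([295.41939384, 428.98877864]), array([352.84058603, 420.71299713])]
[ 0.19230148  0.52373967 -0.09774697  1.89574829  0.07438323  0.72709377
 -1.36709756]
```

Run:
```python
from h import *
im=r.snapshot("side"); cv2.imwrite("pics/s4.png",im[:,:,::-1]); im=r.snapshot("top"); cv2.imwrite("pics/t4.png",im[:,:,::-1])
```

```text
(no output)
```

View pics/s4.png

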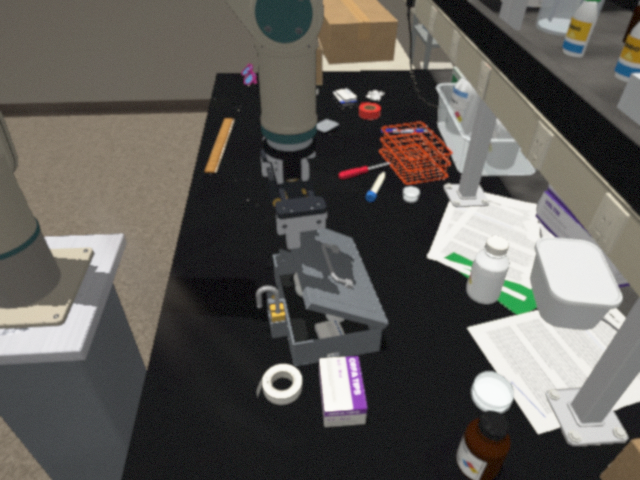

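View pics/t4.png

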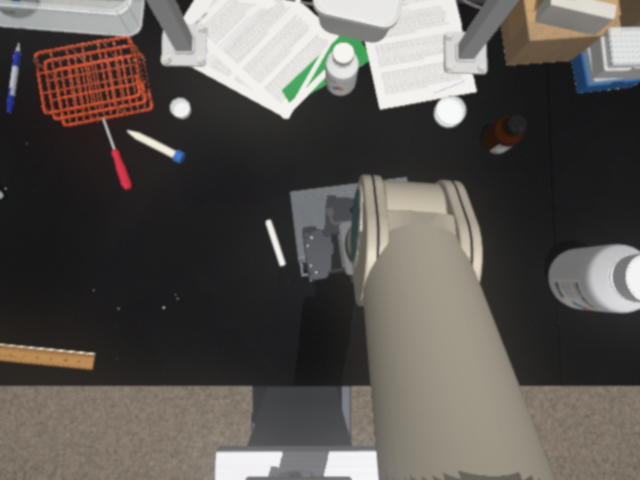

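Run:
```python
import cv2,numpy as np
im=cv2.imread("pics/s4.png")[180:290,230:350]
g=np.clip((im.astype(float)/255)**.5*255*1.2-20,0,255).astype('uint8')
cv2.imwrite("pics/s5.png",cv2.resize(g,None,fx=5,fy=5,interpolation=2))
```

```text
(no output)
```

View pics/s5.png

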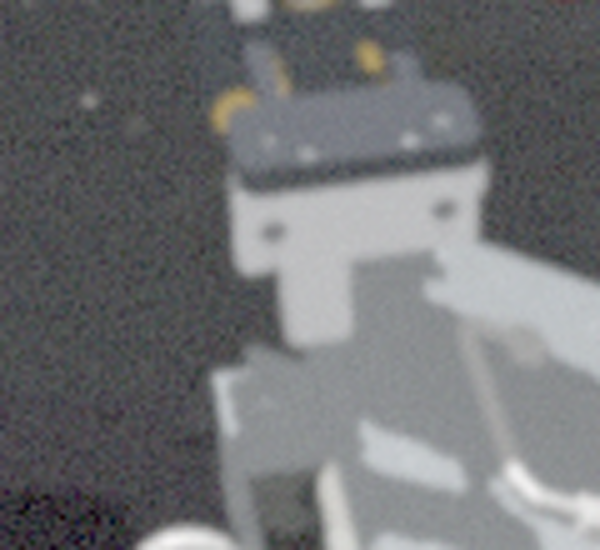

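Call:
jog_arm([
  [0,0,-0.013,0,0,0,0],
  [0,0,-0.013,0,0,0,0],
  [0.004,0,-0.013,0,0,0,0],
  [0.008,0,-0.013,0,0,0,0],
  [0.011,0,-0.013,0,0,0,0],
  [0.014,0,-0.013,0,0,0,0],
])

```text
time: 4.45
tool_pos: [0.5365, -0.0927, 0.1072]
tool_rot: [-0.054, -0.705, -0.053, 0.705]
ft_force: [-0.1, 1.4, 2.1]
finger_gap: 0.003
```

Run:
```python
from h import *
st()
```

```text
t 4.45 box [-36.5   9.7 107.2] F [-0.1  1.4  2.1] gap 0.003 M [0.   0.07 0.02]
```

Run:
```python
from h import *
s=st()
for t in(.5,.45,.4,.35,.3,.25,.2,.15,.1,.05,0,-.03): print(t,inc(lid(t,10,-35),0)[0])
```

```text
t 4.45 box [-36.5   9.7 107.2] F [-0.1  1.4  2.1] gap 0.003 M [0.   0.07 0.02]
0.5 [0.0028, -0.0003, 0.0024]
0.45 [0.0088, -0.0004, 0.0063]
0.4 [0.015, -0.0004, 0.0098]
0.35 [0.0213, -0.0004, 0.0131]
0.3 [0.0278, -0.0004, 0.016]
0.25 [0.0345, -0.0004, 0.0186]
0.2 [0.0412, -0.0004, 0.0209]
0.15 [0.0481, -0.0004, 0.0228]
0.1 [0.0551, -0.0004, 0.0244]
0.05 [0.0621, -0.0004, 0.0256]
0 [0.0692, -0.0004, 0.0265]
-0.03 [0.0734, -0.0004, 0.0268]
```

Call:
jog_arm([
  [0.005,0,0.002,0,0,0,0],
  [0.01,0,0.005,0,0,0,0],
  [0.015,0,0.008,0,0,0,0],
  [0.015,0,0.008,0,0,0,0],
])

```text
time: 4.85
tool_pos: [0.5276, -0.094, 0.0913]
tool_rot: [-0.054, -0.704, -0.053, 0.706]
ft_force: [0.3, 0.2, -0.1]
finger_gap: 0.006
```

Run:
```python
from h import *
st()
crop("side","pics/s6.png",200,180,420,400,2.7)
```

```text
t 4.85 box [-45.5   9.7  91.3] F [ 0.3  0.2 -0.1] gap 0.006 M [-0.02 -0.04  0.  ]
```

View pics/s6.png

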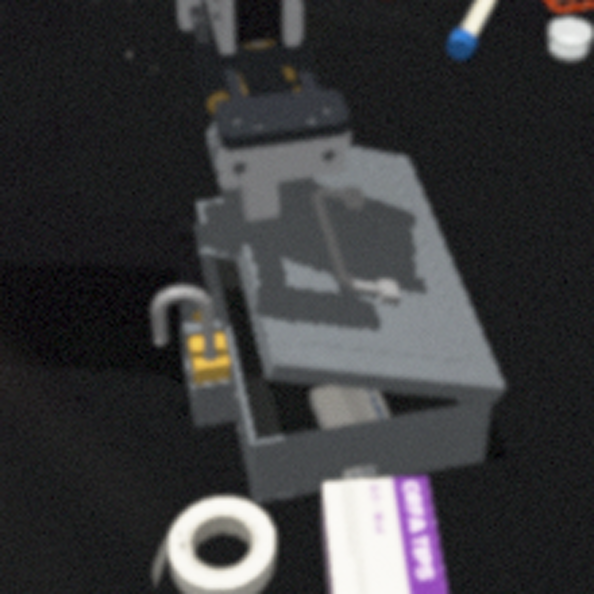

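Run:
```python
from h import *
st()
for z in (91,105,110,115,120,125,130): print(z,(proj("side",bw(-45.5,-2,z))-[200,180])*2.7)
for t in (.2,.25,.3,.35):print(t,(proj("side",bw(79-154*np.cos(t)+14*np.sin(t),-110,59+154*np.sin(t)+14*np.cos(t)))-[200,180])*2.7, (lid(t)*1000).round(1)[2])
```

```text
t 4.9 box [-45.3   9.8  91.6] F [ 0.2  0.  -0.9] gap 0.006 M [ 0.01 -0.02  0.01]
91 [264.95505378 269.99721136]
105 [264.52760732 254.44860628]
110 [264.37265821 248.81224554]
115 [264.2164811  243.13121549]
120 [264.05906133 237.40498301]
125 [263.90038401 231.63300644]
130 [263.74043401 225.81473545]
0.2 [259.90075305 391.99113714] 100.9
0.25 [263.75938227 382.92984515] 107.7
0.3 [268.29954624 373.80342866] 114.3
0.35 [273.51867498 364.63954842] 120.8
```

Run:
```python
from h import *
for t in(.25,.2,.15,.1,.05,0): print(t,inc(lid(t,10,-20),0)[0])
```

```text
0.25 [0.0039, -0.0003, 0.0098]
0.2 [0.0107, -0.0003, 0.0121]
0.15 [0.0176, -0.0003, 0.014]
0.1 [0.0245, -0.0003, 0.0156]
0.05 [0.0316, -0.0003, 0.0168]
0 [0.0386, -0.0003, 0.0176]
```

Call:
jog_arm([
  [0.006,0,0.006,0,0,0,0],
  [0.012,0,0.01,0,0,0,0],
  [0.018,0,0.013,0,0,0,0],
  [0.018,0,0.013,0,0,0,0],
])

```text
time: 5.3
tool_pos: [0.513, -0.096, 0.0726]
tool_rot: [-0.053, -0.703, -0.054, 0.707]
ft_force: [-1.3, 0.2, -0.4]
finger_gap: 0.006
```

Run:
```python
from h import *
st()
crop("side","pics/s7.png",200,180,420,400,2.7)
```

```text
t 5.3 box [-60.1   9.9  72.6] F [-1.3  0.2 -0.4] gap 0.006 M [-0.    0.03 -0.  ]
```

View pics/s7.png

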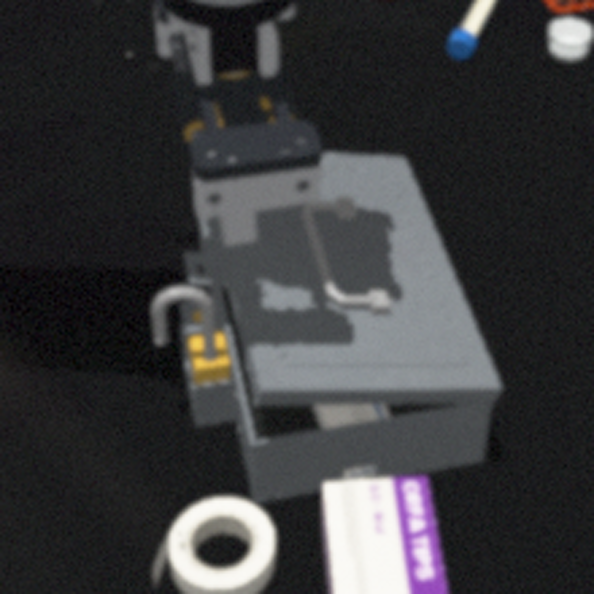

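Call:
jog_arm([
  [0.006,0,0.001,0,0,0,0],
  [0.012,0,0.002,0,0,0,0],
  [0.016,0,0.003,0,0,0,0],
  [0.016,0,0.003,0,0,0,0],
])

```text
time: 5.75
tool_pos: [0.5097, -0.0964, 0.0562]
tool_rot: [-0.053, -0.703, -0.054, 0.707]
ft_force: [-0.2, -0.1, -0.1]
finger_gap: 0.006
```

Run:
```python
from h import *
st()
crop("side","pics/s8.png",200,180,420,400,2.7)
```

```text
t 5.75 box [-63.5  10.   56.2] F [-0.2 -0.1 -0.1] gap 0.006 M [-0.02  0.03  0.  ]
```

View pics/s8.png

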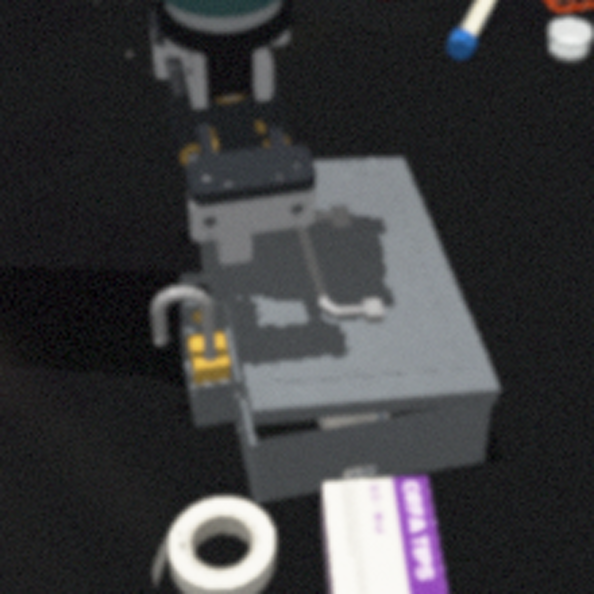

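Call:
jog_arm([
  [0.004,0,0.0,0,0,0,0],
  [0.007,0,0.0,0,0,0,0],
  [0.007,0,0.0,0,0,0,0],
])

```text
time: 6.1
tool_pos: [0.5099, -0.0964, 0.0491]
tool_rot: [-0.053, -0.703, -0.054, 0.707]
ft_force: [0.1, 0.1, 0.6]
finger_gap: 0.004
```

Run:
```python
from h import *
st()
crop("side","pics/s9.png",200,180,420,400,2.7)
```

```text
t 6.1 box [-63.3  10.   49.1] F [0.1 0.1 0.6] gap 0.004 M [-0.   -0.04 -0.01]
```

View pics/s9.png

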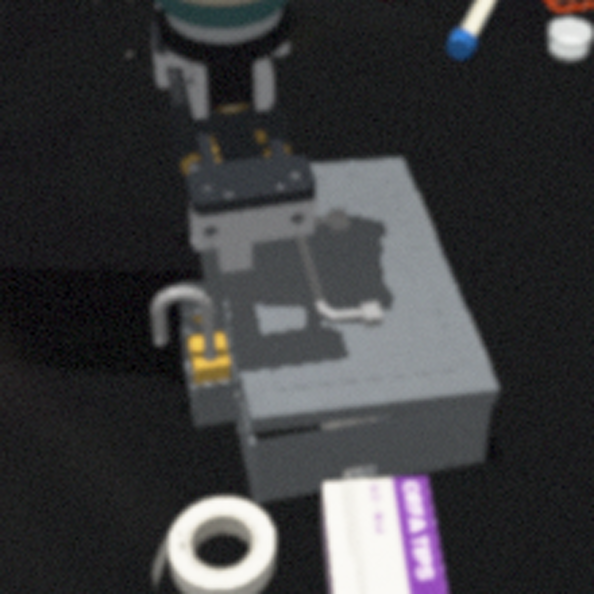

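Call:
jog_arm([
  [0.003,0,0.0,0,0,0,0],
  [0.004,0,0.0,0,0,0,0],
])

```text
time: 6.35
tool_pos: [0.5101, -0.0963, 0.0451]
tool_rot: [-0.053, -0.703, -0.054, 0.707]
ft_force: [-0.2, -0.6, 1.5]
finger_gap: 0.002
```

Call:
jog_arm([
  [0.002,0,0.0,0,0,0,0],
  [0.003,0,0.0,0,0,0,0],
])

```text
time: 6.55
tool_pos: [0.5097, -0.0963, 0.0419]
tool_rot: [-0.053, -0.703, -0.054, 0.707]
ft_force: [-0.2, 0.2, 1.7]
finger_gap: 0.004
```

Run:
```python
from h import *
st()
crop("side","pics/s10.png",200,180,420,400,2.7)
```

```text
t 6.55 box [-63.5  10.1  41.9] F [-0.2  0.2  1.7] gap 0.004 M [-0.05  0.24  0.01]
```

View pics/s10.png

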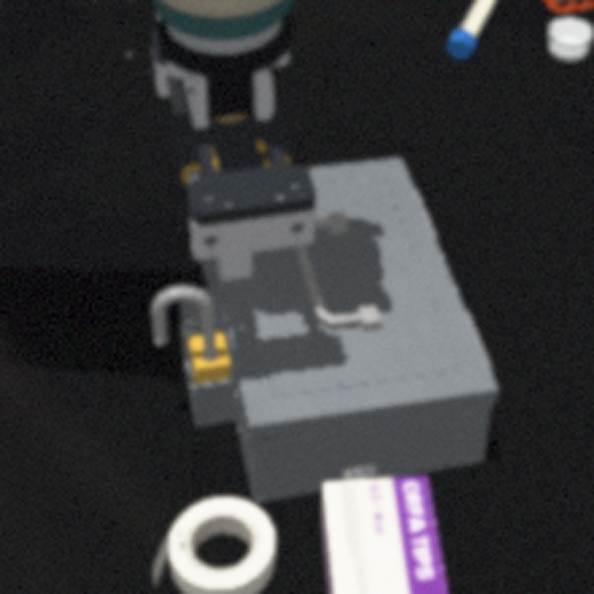

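Call:
jog_arm([
  [0.0015,0,0.0,0,0,0,0],
  [0.0015,0,0.0,0,0,0,0],
])

```text
time: 6.8
tool_pos: [0.5097, -0.0963, 0.0401]
tool_rot: [-0.053, -0.703, -0.054, 0.707]
ft_force: [-0.4, 0.6, 0.3]
finger_gap: 0.004
```

Call:
jog_arm([
  [0.0015,0,0.0,0,0,0,0],
  [0.0015,0,0.0,0,0,0,0],
])

```text
time: 7.0
tool_pos: [0.5099, -0.0963, 0.0384]
tool_rot: [-0.053, -0.703, -0.054, 0.707]
ft_force: [-0.3, -0.1, -0.0]
finger_gap: 0.003
```

Call:
jog_arm([
  [0.0015,0,0.0,0,0,0,0],
  [0.0015,0,0.0,0,0,0,0],
])

```text
time: 7.2
tool_pos: [0.5099, -0.0962, 0.0368]
tool_rot: [-0.053, -0.703, -0.054, 0.707]
ft_force: [-0.3, 0.5, 0.1]
finger_gap: 0.006
```

Run:
```python
from h import *
st()
crop("side","pics/s11.png",240,200,340,300,6)
print((proj("side",bw(-75,-110,73))-[240,200])*6,(proj("side",bw(-75,110,73))-[240,200])*6,(proj("side",bw(-63,10,73))-[240,200])*6)
for z in (37,73): print(z,[(proj("side",bw(-63+dx,10+dy,z))-[240,200])*6 for dx in(-8,8) for dy in (-12,12)])
```

```text
t 7.2 box [-63.3  10.2  36.8] F [-0.3  0.5  0.1] gap 0.006 M [ 0.06 -0.02 -0.  ]
[318.31639965 829.05126658] [193.29294012 291.62319908] [284.2027054 503.9115832]
37 [array([268.96836332, 620.11389136]), array([255.68795895, 562.96178856]), array([321.33600318, 611.55731985]), array([307.0396066 , 554.76208303])]
73 [array([264.35703023, 536.86753141]), array([250.81170473, 479.89622712]), array([318.18908563, 528.35514604]), array([303.57070932, 471.74886113])]
```

View pics/s11.png

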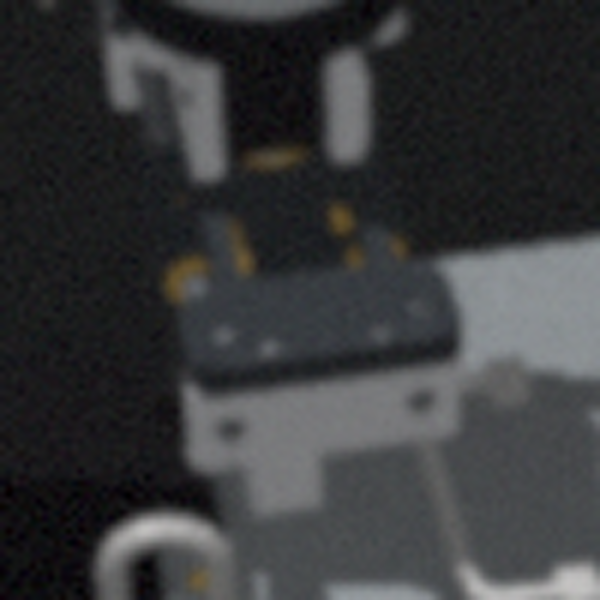

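Call:
jog_arm([
  [0.002,0,0.0,0,0,0,0],
  [0.002,0,0.0,0,0,0,0],
])

```text
time: 7.45
tool_pos: [0.5102, -0.0962, 0.0361]
tool_rot: [-0.053, -0.703, -0.054, 0.707]
ft_force: [-2.2, -0.4, 13.8]
finger_gap: 0.006
```

Call:
jog_arm([
  [0.002,0,0.0,0,0,0,0],
  [0.002,0,0.0,0,0,0,0],
])

```text
time: 7.65
tool_pos: [0.5102, -0.0962, 0.036]
tool_rot: [-0.053, -0.704, -0.053, 0.707]
ft_force: [-4.7, 0.9, 19.9]
finger_gap: 0.005
```

Run:
```python
from h import *
st()
crop("side","pics/s12.png",200,180,400,330,4)
crop("top","pics/t12.png",280,170,440,300,5)
```

```text
t 7.65 box [-63.   10.1  36. ] F [-4.7  0.9 19.9] gap 0.005 M [0.17 1.16 0.01]
```

View pics/s12.png

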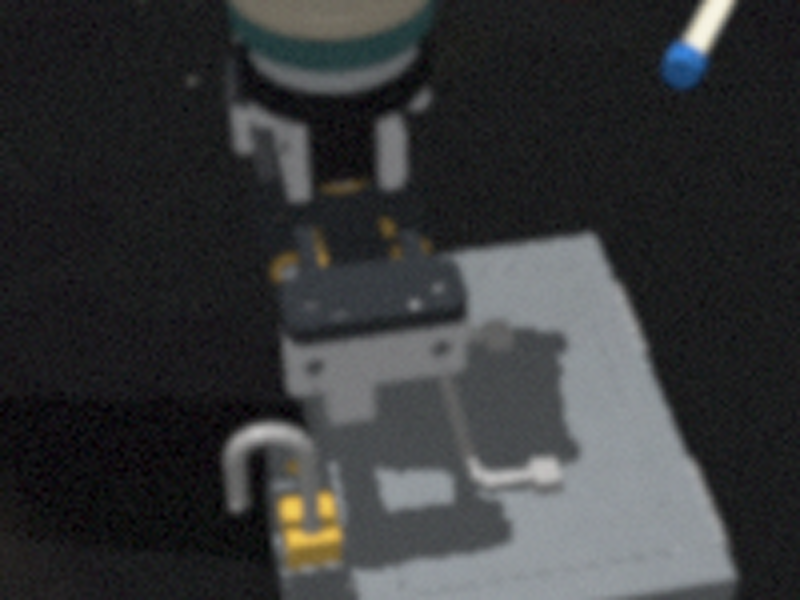

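View pics/t12.png

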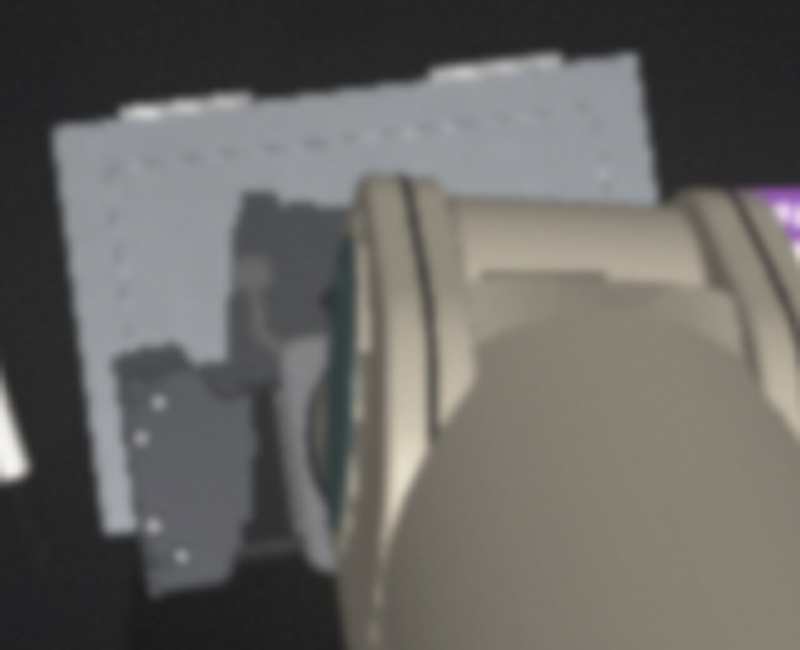

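Call:
jog_arm([
  [-0.01,0,0.0,0,0,0,0],
  [-0.04,0,0.0,0,0,0,0],
  [-0.08,0,0.0,0,0,0,0],
  [-0.1,0,0.02,0,0,0,0],
  [-0.1,0,0.04,0,0,0,0],
  [-0.1,0,0.04,0,0,0,0.03],
  [-0.1,0,0.04,0,0,0,0.03],
])

```text
time: 8.45
tool_pos: [0.4717, -0.1022, 0.1363]
tool_rot: [-0.053, -0.704, -0.053, 0.706]
ft_force: [0.2, 0.3, 0.3]
finger_gap: 0.137
```

Run:
```python
from h import *
s=st()
crop("side","pics/s13.png",200,180,400,330,4)
print((proj("side",s['tool_pos'])-[200,180])*4)
for n in("lid_front_edge","tab_hole","bow_top","leg_tip","leg_hole","padlock"): print(n,[(d['centre'],round(d['score'],2)) for d in r.mark_of(n,"side")[:2]])
print(proj("side",bw(-63,0,73)),proj("side",bw(-87.5,0,62)),[proj("side",bw(-87.5-15*np.sin(t),-30+15*np.cos(t),115)) for t in(1.2,1.5,1.8)])
```

```text
t 8.45 box [-101.9   10.   136.3] F [0.2 0.3 0.3] gap 0.137 M [-0.01  0.01 -0.02]
[252.77136806 324.07212421]
lid_front_edge [([291.3, 288.5], 0.69)]
tab_hole [([277.9, 295.2], 0.83)]
bow_top [([265.9, 289.6], 0.74)]
leg_tip [([258.0, 310.3], 0.82)]
leg_hole [([276.1, 300.4], 0.78)]
padlock [([277.3, 317.7], 0.64)]
[288.35368297 287.96330048] [274.88705489 294.46121917] [array([267.16146421, 284.3704053 ]), array([266.94670031, 286.32749582]), array([267.54935591, 288.21558849])]
```

View pics/s13.png

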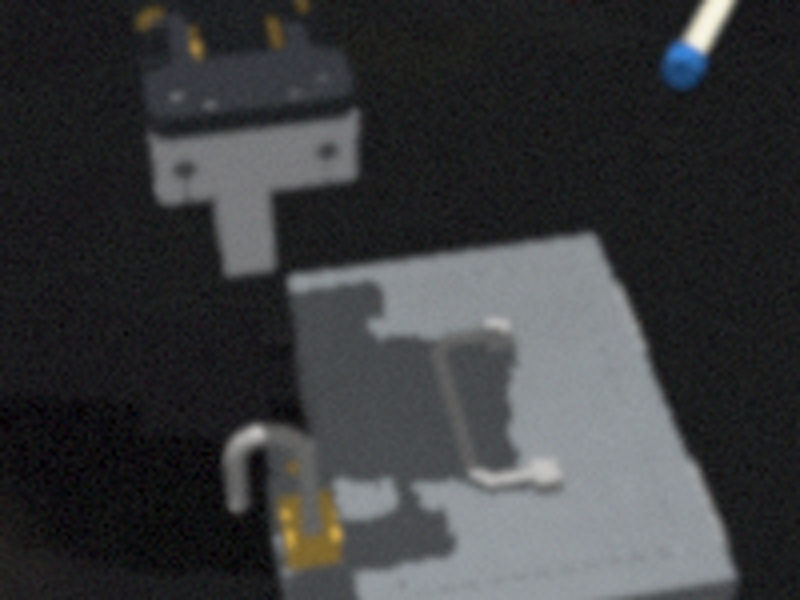

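Run:
```python
from h import *
print(inc(bw(-102.5,-30.3,120),0), r.sense()['joint_positions'].round(2))
```

```text
([0.0157, 0.0405, 0.0003], [0.12, 0.27, 0.03]) [ 0.23  0.44 -0.11  2.    0.07  0.7  -1.34]
```

Call:
jog_arm([
  [-0.02,0.01,0,-8.5,0,0,0.04],
  [-0.02,0.02,0,-17,0,0,0.04],
  [-0.02,0.03,0,-25.5,0,0,0.04],
  [-0.02,0.04,0,-34,0,0,0.04],
  [-0.02,0.04,0,-42.5,0,0,0.04],
  [-0.02,0.04,0,-51,0,0,0.04],
  [-0.02,0.04,0,-59.5,0,0,0.04],
  [-0.02,0.04,0,-68,0,0,0.04],
])

```text
time: 9.6
tool_pos: [0.4776, -0.1416, 0.1555]
tool_rot: [-0.439, -0.552, -0.441, 0.555]
ft_force: [0.1, -0.7, -0.5]
finger_gap: 0.425
```

Call:
jog_arm([
  [0,0,0,-8.5,0,0,0.04],
  [0,0,0,-17,0,0,0.04],
  [0,0,0,-25.5,0,0,0.04],
  [0,0,0,-34,0,0,0.04],
  [0,0,0,-42.5,0,0,0.04],
  [0,0,0,-51,0,0,0.04],
  [0,0,0,-59.5,0,0,0.04],
  [0,0,0,-68,0,0,0.04],
])

```text
time: 10.4
tool_pos: [0.4777, -0.1416, 0.1553]
tool_rot: [0.673, 0.21, 0.677, -0.211]
ft_force: [-0.3, 0.1, 0.2]
finger_gap: 0.423
```

Run:
```python
from h import *
st()
print(inc(bw(-102.5,-30.3,120),0), r.sense()['joint_positions'].round(2))
```

```text
t 10.4 box [-101.9  -29.9  155.3] F [-0.3  0.1  0.2] gap 0.423 M [ 0.03 -0.13 -0.01]
([0.0353, -0.0007, 0.0], [-43.2, -0.3, 0.05]) [ 0.75  0.53 -0.77  1.93  0.47  0.88  0.71]
```

Call:
jog_arm([
  [0,0,0,-8.5,0,0,0.04],
  [0,0,0,-17,0,0,0.04],
  [0,0,0,-25.5,0,0,0.04],
  [0,0,0,-34,0,0,0.04],
  [0,0,0,-42.5,0,0,0.04],
  [0.02,0.0,0,-43.2,0,0,0.04],
  [0.035,0.0,0,-43.2,0,0,0.04],
  [0.035,0.0,0,-43.2,0,0,0.04],
])

```text
time: 11.2
tool_pos: [0.4758, -0.1416, 0.1184]
tool_rot: [0.702, -0.052, 0.708, 0.053]
ft_force: [-0.6, 0.2, -1.0]
finger_gap: 0.425
```

Run:
```python
from h import *
s=st()
crop("side","pics/s14.png",200,180,400,330,4)
crop("top","pics/t14.png",280,170,440,300,5)
print(r.sense()['joint_positions'].round(2),inc(bw(-102.5,-30.3,71),0))
```

```text
t 11.2 box [-103.7  -29.6  118.4] F [-0.6  0.2 -1. ] gap 0.425 M [ 0.   -0.19  0.  ]
[ 0.84  0.64 -0.93  1.96  0.67  0.88  1.27] ([0.0492, -0.0008, -0.0001], [-0.0, -0.33, -0.09])
```

View pics/s14.png

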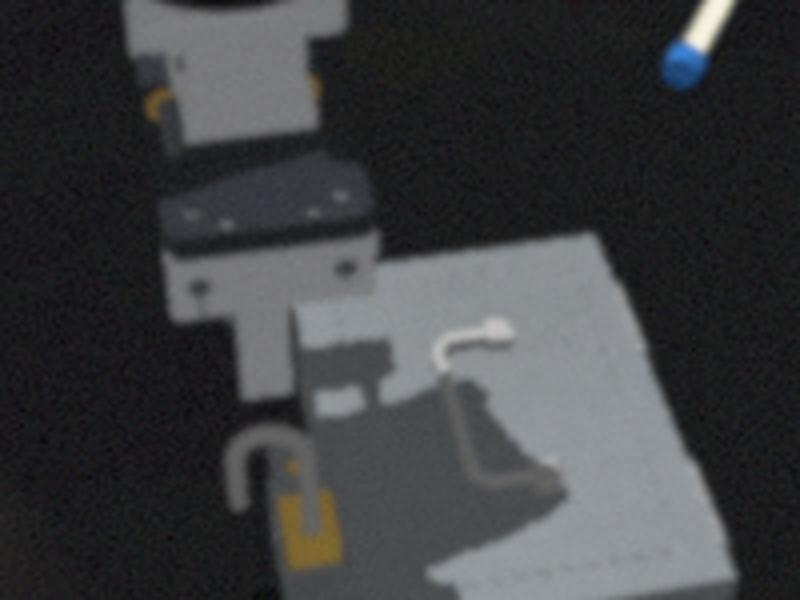

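View pics/t14.png

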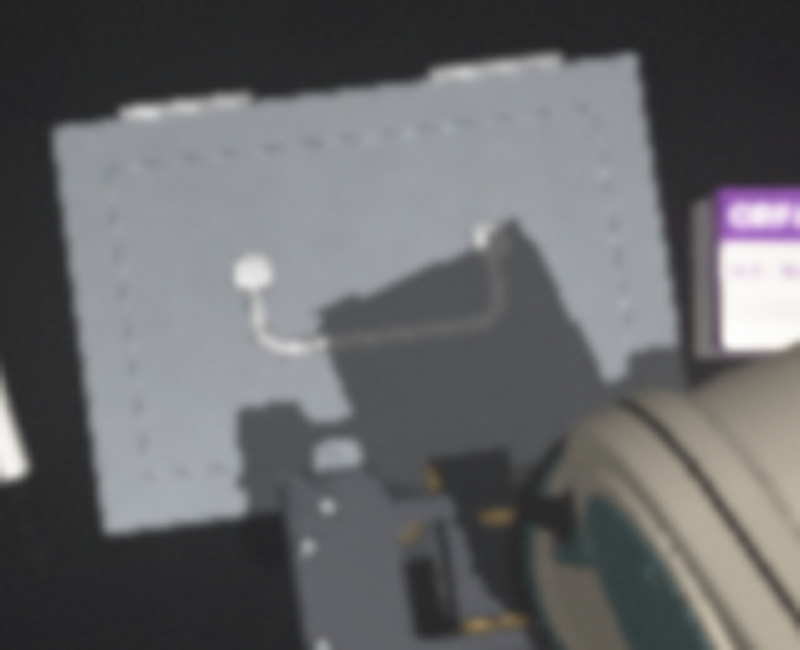

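Run:
```python
from h import *
for y in (-62,-50,-30,0):
  print(y,[((proj("side",bw(-103.5,y,z))-[200,180])*4).round(0).tolist() for z in (118,130,140,155,165)])
```

```text
-62 [[277.0, 479.0], [275.0, 458.0], [273.0, 441.0], [271.0, 414.0], [269.0, 395.0]]
-50 [[272.0, 457.0], [270.0, 437.0], [269.0, 419.0], [266.0, 392.0], [265.0, 374.0]]
-30 [[265.0, 422.0], [263.0, 402.0], [262.0, 384.0], [259.0, 357.0], [258.0, 339.0]]
0 [[255.0, 372.0], [253.0, 352.0], [252.0, 334.0], [249.0, 307.0], [248.0, 289.0]]
```

Call:
jog_arm([
  [0.01,-0.001,0,0,0,0,0.03],
  [0.02,-0.001,0,0,0,0,0.03],
  [0.03,-0.001,0.0,0,0,0,0.03],
  [0.038,-0.001,0.0,0,0,0,0.03],
  [0.042,-0.001,0.0,0,0,0,0.03],
  [0.046,-0.001,0,0,0,0,0.03],
  [0.046,-0.001,0,0,0,0,0.03],
])

```text
time: 12.0
tool_pos: [0.4771, -0.1422, 0.0737]
tool_rot: [0.703, -0.052, 0.707, 0.053]
ft_force: [-0.6, -0.1, 0.9]
finger_gap: 0.321
```

Run:
```python
from h import *
s=st()
crop("side","pics/s15.png",220,220,340,340,5)
print(r.sense()['joint_positions'].round(2),inc(bw(-102.5,-30.3,71),0))
```

```text
t 12.0 box [-102.6  -30.4   73.7] F [-0.6 -0.1  0.9] gap 0.321 M [ 0.06 -0.15 -0.05]
[ 0.79  0.7  -0.86  2.01  0.75  0.8   1.2 ] ([0.0031, 0.0001, -0.0002], [0.0, -0.33, -0.09])
```

View pics/s15.png

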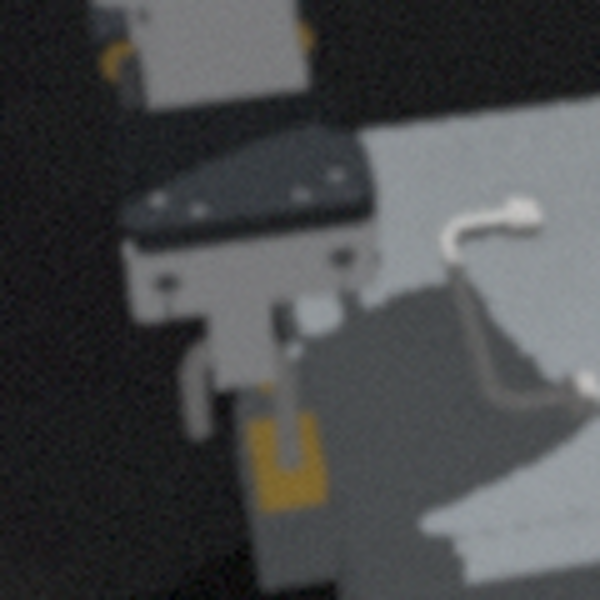

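Call:
jog_arm([
  [0.005,0,0,0,0,0,0.03],
  [0.0095,0,0,0,0,0,0.02],
  [0.0095,0,0,0,0,0,0.006],
  [0.0095,0,0,0,0,0,0.004],
  [0.0095,0,0,0,0,0,0.004],
  [0.0095,0,0,0,0,0,0.004],
], grip_force=6)

```text
time: 12.65
tool_pos: [0.4774, -0.1423, 0.0646]
tool_rot: [0.703, -0.052, 0.707, 0.053]
ft_force: [0.3, 0.2, -1.3]
finger_gap: 0.082
```

Run:
```python
from h import *
s=st()
crop("side","pics/s16.png",220,220,340,340,5)
```

```text
t 12.65 box [-102.3  -30.6   64.6] F [ 0.3  0.2 -1.3] gap 0.082 M [-0.05 -0.23  0.  ]
```

View pics/s16.png

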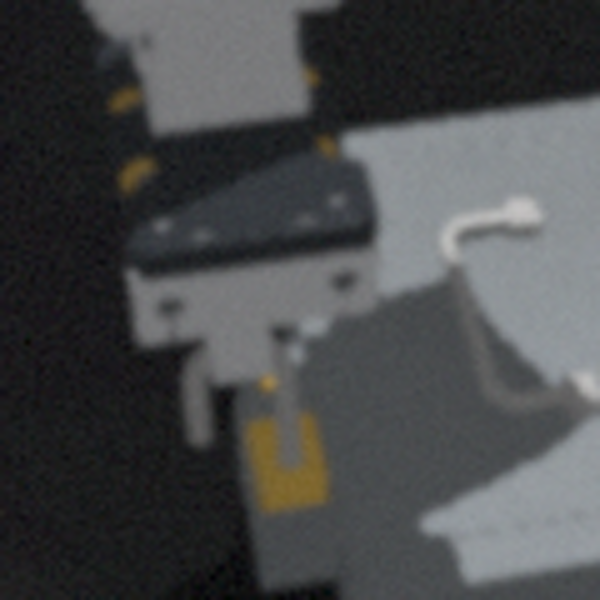

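```bash
cat >> h.py <<'E'
def arc(ts,piv,z,rad=15.0):
    for t in ts:
        a=np.radians(t); p=bw(piv[0]-rad*np.sin(a),piv[1]+rad*np.cos(a),z); d,o=inc(p,t-90); print(t,d,o)
E
python3 - <<'E'
from h import *
arc([82,74,66,58,50,42,34,26,18,10,0],(-87.3,-30.4),64.6)
E
```

```text
82 [0.0, 0.0022, 0.0002] [7.99, -0.33, -0.06]
74 [0.0, 0.0043, 0.0006] [15.99, -0.33, -0.04]
66 [0.0, 0.0063, 0.0013] [23.99, -0.34, -0.02]
58 [0.0, 0.0081, 0.0023] [31.99, -0.34, 0.01]
50 [0.0, 0.0098, 0.0035] [39.99, -0.34, 0.03]
42 [0.0, 0.0113, 0.005] [47.99, -0.34, 0.05]
34 [-0.0, 0.0126, 0.0066] [55.99, -0.34, 0.08]
26 [-0.0, 0.0136, 0.0084] [63.99, -0.34, 0.1]
18 [-0.0, 0.0144, 0.0104] [71.99, -0.33, 0.13]
10 [-0.0, 0.0149, 0.0124] [79.99, -0.33, 0.15]
0 [-0.0, 0.0152, 0.015] [89.99, -0.32, 0.19]
```

Call:
jog_arm([
  [0,0.0011,0.0001,4,0,0,0.004],
  [0,0.0022,0.0002,8,0,0,0.004],
  [0,0.0043,0.0006,16,0,0,0.004],
  [0,0.0063,0.0013,24,0,0,0.004],
  [0,0.0081,0.0023,32,0,0,0.004],
  [0,0.0098,0.0035,40,0,0,0.004],
  [0,0.0106,0.0042,44,0,0,0.004],
  [0,0.0106,0.0042,44,0,0,0.004],
])

```text
time: 13.5
tool_pos: [0.4799, -0.1311, 0.0647]
tool_rot: [0.672, 0.214, 0.676, -0.216]
ft_force: [-0.4, 0.1, -1.5]
finger_gap: 0.084
```

Run:
```python
from h import *
st()
crop("side","pics/s17.png",220,220,340,340,5)
print(r.sense()['joint_positions'].round(2))
arc([42,34,26,18,10,4,0,-2],(-87.3,-30.4),64.6)
```

```text
t 13.5 box [-98.1 -19.8  64.7] F [-0.4  0.1 -1.5] gap 0.084 M [-0.06 -0.06 -0.03]
[ 0.64  0.65 -0.64  2.02  0.61  0.68  0.55]
42 [0.0001, 0.0011, 0.0002] [4.1, -0.28, 0.2]
34 [0.0001, 0.0032, 0.0005] [12.1, -0.26, 0.22]
26 [0.0001, 0.0052, 0.001] [20.1, -0.25, 0.24]
18 [0.0001, 0.0071, 0.0019] [28.1, -0.23, 0.25]
10 [0.0, 0.0089, 0.003] [36.1, -0.22, 0.27]
4 [0.0, 0.0101, 0.004] [42.1, -0.2, 0.28]
0 [0.0, 0.0109, 0.0047] [46.1, -0.19, 0.29]
-2 [0.0, 0.0112, 0.0051] [48.1, -0.19, 0.3]
```

View pics/s17.png

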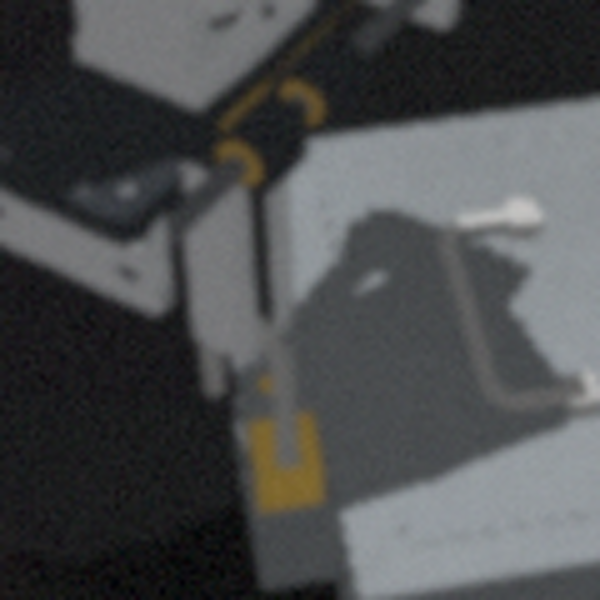

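Call:
jog_arm([
  [0,0.0011,0.0002,4,0,0,0.004],
  [0,0.0032,0.0005,12,0,0,0.004],
  [0,0.0052,0.001,20,0,0,0.004],
  [0,0.0071,0.0019,28,0,0,0.004],
  [0,0.0089,0.003,36,0,0,0.004],
  [0,0.0101,0.004,42,0,0,0.004],
  [0,0.0109,0.0047,46.1,0,0,0.004],
  [0,0.0109,0.0047,46.1,0,0,0.004],
])

```text
time: 14.35
tool_pos: [0.49, -0.1251, 0.0646]
tool_rot: [0.535, 0.459, 0.538, -0.462]
ft_force: [-0.9, -0.4, -0.7]
finger_gap: 0.081
```

Run:
```python
from h import *
st()
crop("side","pics/s18.png",220,220,340,340,5)
crop("top","pics/t18.png",310,220,430,310,6)
print(r.sense()['joint_positions'].round(2))
arc([2,0,-2],(-87.3,-30.4),64.6)
for n in ("leg_tip","bow_top","tab_hole","leg_hole"):print(n,[(d['centre'],round(d['score'],2)) for d in r.mark_of(n,"side")[:2]])
```

```text
t 14.35 box [-87.2 -15.4  64.6] F [-0.9 -0.4 -0.7] gap 0.081 M [-0.18 -0.11 -0.08]
[ 0.48  0.61 -0.42  2.    0.41  0.62 -0.07]
2 [-0.0001, -0.0004, 0.0] [-1.84, -0.07, 0.35]
0 [-0.0001, 0.0001, 0.0] [0.16, -0.07, 0.35]
-2 [-0.0001, 0.0007, 0.0] [2.16, -0.06, 0.35]
leg_tip [([273.9, 296.7], 0.59)]
bow_top [([270.7, 281.5], 0.62)]
tab_hole [([279.2, 294.4], 0.68), ([322.0, 309.0], 0.23)]
leg_hole [([273.6, 298.7], 0.75)]
```

View pics/s18.png

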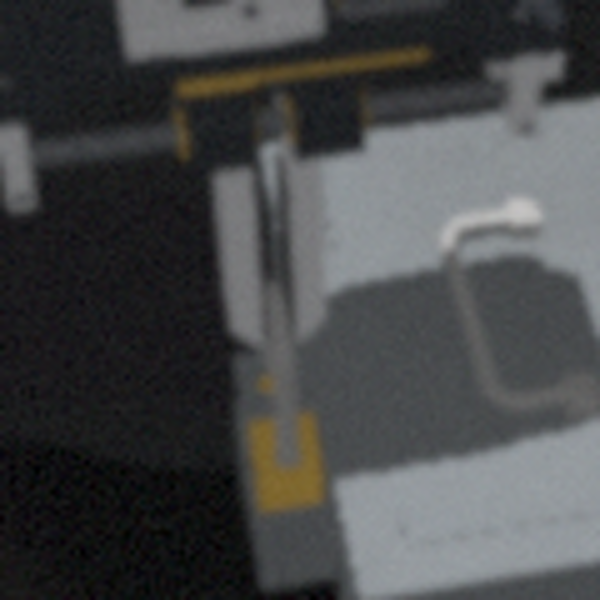

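View pics/t18.png

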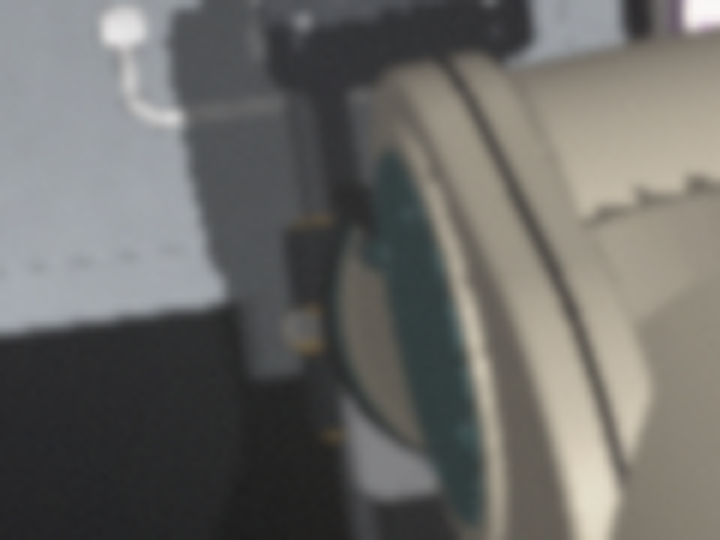

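Call:
jog_arm([
  [0,0,0,0,0,0,0.02],
  [0,0,0,0,0,0,0.025],
  [0,0,0,0,0,0,0.025],
  [-0.02,0,0,0,0,0,0.025],
  [-0.05,0,0,0,0,0,0.025],
  [-0.05,0,0,0,0,0,0.01],
  [-0.05,0,0,0,0,0,0],
  [-0.05,0,0,0,0,0,0],
])

```text
time: 15.45
tool_pos: [0.4894, -0.1252, 0.1138]
tool_rot: [0.534, 0.459, 0.538, -0.463]
ft_force: [0.3, 0.2, -0.8]
finger_gap: 0.046
```

Run:
```python
from h import *
st()
crop("side","pics/s19.png",220,220,340,340,5)
print([((proj("side",p)-[220,220])*5).round().tolist() for p in (bw(-87.5,0,66),bw(-87.5,-15,115),bw(-87.5,-30,62))])
print([((proj("side",bw(-87.5-30*np.sin(t),-30+30*np.cos(t),66))-[220,220])*5).round().tolist() for t in (-.2,0,.2)])
for n in ("leg_tip","bow_top","tab_hole","leg_hole"):print(n,[(d['centre'],round(d['score'],2)) for d in r.mark_of(n,"side")[:2]])
```

```text
t 15.45 box [-87.9 -15.4 113.8] F [ 0.3  0.2 -0.8] gap 0.046 M [-0.05 -0.06  0.03]
[[274.0, 364.0], [273.0, 295.0], [288.0, 435.0]]
[[291.0, 363.0], [274.0, 364.0], [257.0, 368.0]]
leg_tip [([271.1, 295.9], 0.62)]
bow_top [([273.6, 280.5], 0.69), ([277.2, 321.3], 0.55)]
tab_hole [([275.6, 295.3], 0.64)]
leg_hole [([274.1, 295.9], 0.68)]
```

View pics/s19.png

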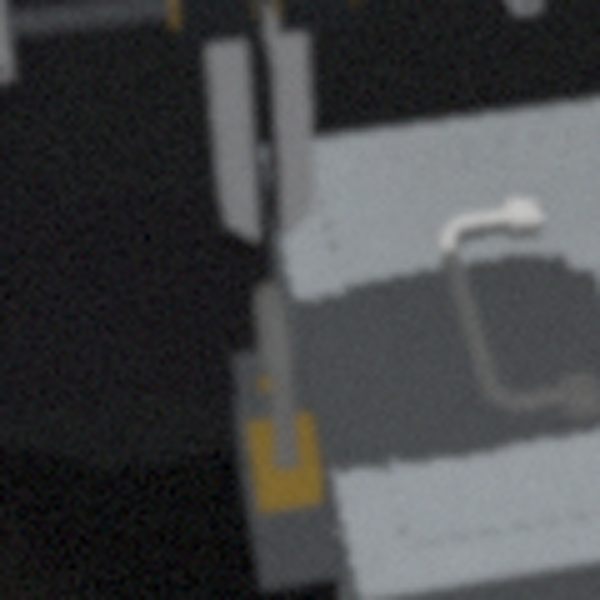

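Run:
```python
from h import *
im=r.snapshot("side")[225:315,240:330,::-1]
g=np.clip((im.astype(float)/255)**.45*255*1.3-40,0,255).astype('uint8')
cv2.imwrite("pics/s20.png",cv2.resize(g,None,fx=6.6,fy=6.6,interpolation=2))
st()
for z in (114,120,130,140,150,155): print(z,((proj("side",bw(-87.9,-15.4,z))-[240,225])*6.6).round())
```

```text
t 15.75 box [-87.4 -15.3 114.1] F [-0.1  0.1 -0.7] gap 0.003 M [-0.07 -0.12  0.03]
114 [228. 361.]
120 [226. 344.]
130 [224. 316.]
140 [222. 287.]
150 [220. 257.]
155 [219. 242.]
```

View pics/s20.png

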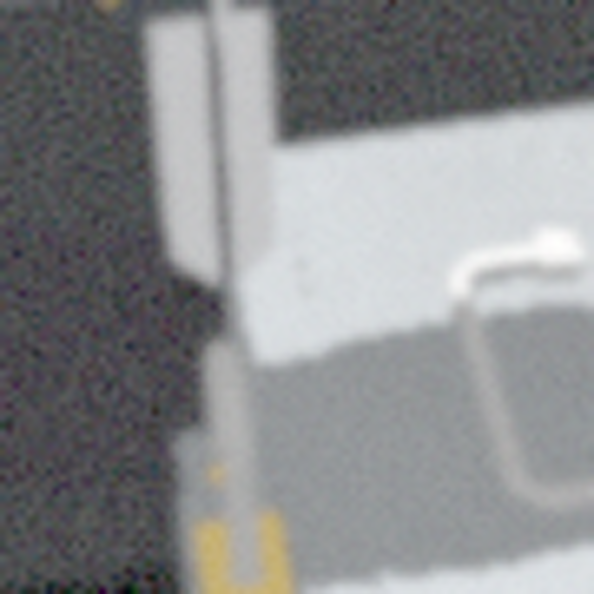

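Call:
jog_arm([
  [0.01,0,0,0,0,0,0],
  [0.02,0,0,0,0,0,0],
  [0.027,0,0,0,0,0,0],
  [0.03,0,0,0,0,0,0],
  [0.03,0,0,0,0,0,0],
])

```text
time: 16.25
tool_pos: [0.4892, -0.1248, 0.0834]
tool_rot: [0.534, 0.459, 0.539, -0.462]
ft_force: [-0.1, -0.1, 0.0]
finger_gap: 0.003
```

Call:
jog_arm([
  [0.0015,0,0,0,0,0,0],
  [0.003,0,0,0,0,0,0],
])

```text
time: 16.45
tool_pos: [0.4893, -0.1249, 0.0804]
tool_rot: [0.534, 0.459, 0.539, -0.462]
ft_force: [0.2, 1.0, -0.2]
finger_gap: 0.005
```

Call:
jog_arm([
  [0.0015,0,0,0,0,0,0],
  [0.003,0,0,0,0,0,0],
])

```text
time: 16.65
tool_pos: [0.4895, -0.1249, 0.0775]
tool_rot: [0.534, 0.459, 0.538, -0.462]
ft_force: [-0.3, 0.5, 1.7]
finger_gap: 0.003
```

Call:
jog_arm([
  [0.001,0,0,0,0,0,0],
  [0.002,0,0,0,0,0,0],
])

```text
time: 16.85
tool_pos: [0.4897, -0.1249, 0.0757]
tool_rot: [0.534, 0.459, 0.538, -0.462]
ft_force: [-0.5, -0.4, 3.3]
finger_gap: 0.005
```

Call:
jog_arm([
  [0.001,0,0,0,0,0,0],
  [0.002,0,0,0,0,0,0],
])

```text
time: 17.05
tool_pos: [0.4899, -0.1249, 0.0739]
tool_rot: [0.534, 0.46, 0.538, -0.462]
ft_force: [0.0, -0.1, 4.3]
finger_gap: 0.006
```

Call:
jog_arm([
  [0.001,0,0,0,0,0,0],
  [0.002,0,0,0,0,0,0],
])

```text
time: 17.25
tool_pos: [0.4901, -0.1249, 0.072]
tool_rot: [0.535, 0.46, 0.538, -0.462]
ft_force: [-1.0, 0.3, 4.4]
finger_gap: 0.005
```

Call:
jog_arm([
  [0.001,0,0,0,0,0,0],
  [0.002,0,0,0,0,0,0],
])

```text
time: 17.45
tool_pos: [0.4901, -0.1249, 0.07]
tool_rot: [0.535, 0.46, 0.538, -0.462]
ft_force: [-0.6, -0.8, 4.2]
finger_gap: 0.009
```

Call:
jog_arm([
  [0.001,0,0,0,0,0,0],
  [0.002,0,0,0,0,0,0],
])

```text
time: 17.65
tool_pos: [0.4901, -0.1248, 0.0679]
tool_rot: [0.535, 0.46, 0.538, -0.462]
ft_force: [-0.9, 0.1, 4.0]
finger_gap: 0.005
```

Run:
```python
from h import *
st()
crop("side","pics/s21.png",220,220,340,340,5)
```

```text
t 17.65 box [-87.1 -15.1  67.9] F [-0.9  0.1  4. ] gap 0.005 M [0.04 0.1  0.03]
```

View pics/s21.png

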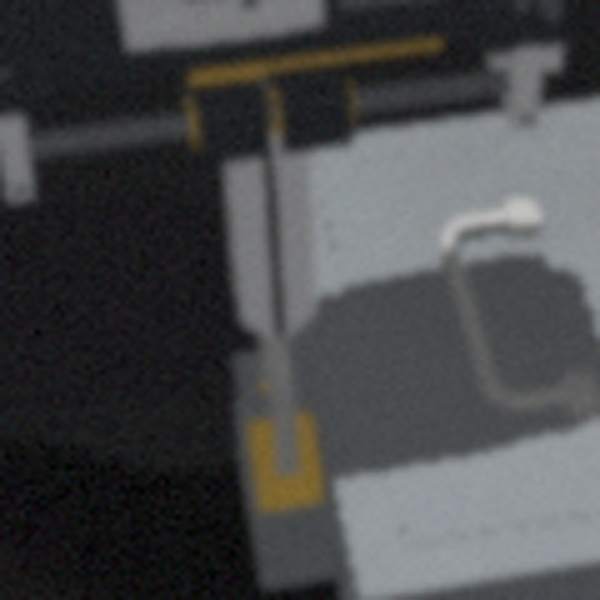

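Call:
jog_arm([
  [0.001,0,0,0,0,0,0],
  [0.002,0,0,0,0,0,0],
])

```text
time: 17.9
tool_pos: [0.49, -0.1248, 0.0658]
tool_rot: [0.535, 0.46, 0.538, -0.462]
ft_force: [-0.4, 0.2, 4.8]
finger_gap: 0.007
```

Call:
jog_arm([
  [0.001,0,0,0,0,0,0],
  [0.002,0,0,0,0,0,0],
])

```text
time: 18.1
tool_pos: [0.4901, -0.1248, 0.0637]
tool_rot: [0.535, 0.46, 0.538, -0.462]
ft_force: [-1.0, 0.3, 5.8]
finger_gap: 0.003
```

Call:
jog_arm([
  [0.001,0,0,0,0,0,0],
  [0.002,0,0,0,0,0,0],
])

```text
time: 18.3
tool_pos: [0.4901, -0.1248, 0.0618]
tool_rot: [0.535, 0.46, 0.538, -0.462]
ft_force: [-0.3, 0.1, 6.4]
finger_gap: 0.004
```

Call:
jog_arm([
  [0.001,0,0,0,0,0,0],
  [0.002,0,0,0,0,0,0],
])

```text
time: 18.5
tool_pos: [0.4901, -0.1248, 0.0598]
tool_rot: [0.535, 0.46, 0.538, -0.462]
ft_force: [-0.8, 0.3, 5.4]
finger_gap: 0.007
```

Call:
jog_arm([
  [0.001,0,0,0,0,0,0],
  [0.002,0,0,0,0,0,0],
])

```text
time: 18.7
tool_pos: [0.4902, -0.1248, 0.0579]
tool_rot: [0.535, 0.46, 0.538, -0.462]
ft_force: [-0.5, 0.8, 6.5]
finger_gap: 0.003
```

Call:
jog_arm([
  [0.001,0,0,0,0,0,0],
  [0.002,0,0,0,0,0,0],
])

```text
time: 18.9
tool_pos: [0.4903, -0.1247, 0.056]
tool_rot: [0.535, 0.46, 0.538, -0.462]
ft_force: [-0.3, 0.1, 5.8]
finger_gap: 0.005
```

Call:
jog_arm([
  [0.001,0,0,0,0,0,0],
  [0.0015,0,0,0,0,0,0],
])

```text
time: 19.1
tool_pos: [0.4904, -0.1247, 0.0546]
tool_rot: [0.535, 0.46, 0.538, -0.462]
ft_force: [-0.4, 1.7, 6.8]
finger_gap: 0.003
```

Call:
jog_arm([
  [0.001,0,0,0,0,0,0],
  [0.0015,0,0,0,0,0,0],
])

```text
time: 19.3
tool_pos: [0.4906, -0.1247, 0.0533]
tool_rot: [0.535, 0.46, 0.538, -0.462]
ft_force: [-0.9, -0.0, 6.6]
finger_gap: 0.003
```

Call:
jog_arm([
  [0.001,0,0,0,0,0,0],
  [0.0015,0,0,0,0,0,0],
])

```text
time: 19.5
tool_pos: [0.4907, -0.1247, 0.0519]
tool_rot: [0.535, 0.46, 0.538, -0.462]
ft_force: [-0.6, 1.7, 6.9]
finger_gap: 0.007
```

Call:
jog_arm([
  [0.001,0,0,0,0,0,0],
  [0.0015,0,0,0,0,0,0],
])

```text
time: 19.7
tool_pos: [0.4909, -0.1246, 0.0506]
tool_rot: [0.535, 0.46, 0.537, -0.462]
ft_force: [-0.2, 0.9, 6.9]
finger_gap: 0.005
```

Call:
jog_arm([
  [0.001,0,0,0,0,0,0],
  [0.0015,0,0,0,0,0,0],
])

```text
time: 19.9
tool_pos: [0.4912, -0.1244, 0.0495]
tool_rot: [0.535, 0.46, 0.537, -0.462]
ft_force: [-1.0, 1.3, 10.4]
finger_gap: 0.007
```

Call:
jog_arm([
  [0.001,0,0,0,0,0,0],
  [0.0015,0,0,0,0,0,0],
])

```text
time: 20.1
tool_pos: [0.4916, -0.1241, 0.0486]
tool_rot: [0.536, 0.46, 0.537, -0.461]
ft_force: [-2.3, 1.0, 11.7]
finger_gap: 0.007
```

Call:
jog_arm([
  [0.001,0,0,0,0,0,0],
  [0.0015,0,0,0,0,0,0],
])

```text
time: 20.3
tool_pos: [0.4921, -0.124, 0.0478]
tool_rot: [0.536, 0.46, 0.537, -0.461]
ft_force: [-1.5, -0.8, 7.3]
finger_gap: 0.004
```

Call:
jog_arm([
  [0.001,0,0,0,0,0,0],
  [0.0013,0,0,0,0,0,0],
])

```text
time: 20.5
tool_pos: [0.4923, -0.1242, 0.0468]
tool_rot: [0.536, 0.46, 0.537, -0.461]
ft_force: [-2.6, 0.9, 8.7]
finger_gap: 0.009
```

Call:
jog_arm([
  [0.001,0,0,0,0,0,0],
  [0.0015,0,0,0,0,0,0],
])

```text
time: 20.7
tool_pos: [0.4923, -0.1244, 0.0456]
tool_rot: [0.537, 0.46, 0.536, -0.461]
ft_force: [-1.1, 0.7, 10.0]
finger_gap: 0.004
```

Call:
jog_arm([
  [0.001,0,0,0,0,0,0],
  [0.0015,0,0,0,0,0,0],
])

```text
time: 20.9
tool_pos: [0.4933, -0.1242, 0.0453]
tool_rot: [0.537, 0.46, 0.536, -0.461]
ft_force: [-2.3, 1.3, 20.0]
finger_gap: 0.005
```

Call:
jog_arm([
  [0.001,0,0,0,0,0,0],
  [0.0015,0,0,0,0,0,0],
])

```text
time: 21.1
tool_pos: [0.494, -0.1242, 0.0453]
tool_rot: [0.538, 0.46, 0.535, -0.461]
ft_force: [-3.9, 1.1, 22.9]
finger_gap: 0.003
```

Run:
```python
from h import *
st()
crop("side","pics/s22.png",220,220,340,340,5)
```

```text
t 21.1 box [-83.1 -15.1  45.3] F [-3.9  1.1 22.9] gap 0.003 M [ 0.19  0.79 -0.04]
```

View pics/s22.png

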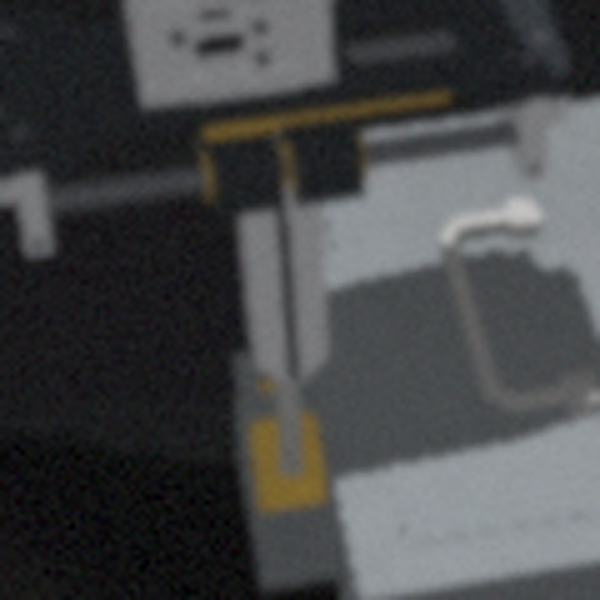

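Call:
jog_arm([
  [-0.002,0,0,0,0,0,0],
  [-0.006,0,0,0,0,0,0],
  [-0.03,0,0,0,0,0,0],
  [-0.07,0,0,0,0,0,0],
  [-0.1,0,0,0,0,0,0],
  [-0.1,0,0,0,0,0,0],
])

```text
time: 21.75
tool_pos: [0.4966, -0.1243, 0.1485]
tool_rot: [0.54, 0.462, 0.533, -0.46]
ft_force: [0.2, 0.0, 0.1]
finger_gap: 0.005
```

Run:
```python
from h import *
st()
crop("side","pics/s23.png",220,220,340,340,5)
for n in ("leg_tip","bow_top","padlock"):print(n,[(d['centre'],round(d['score'],2)) for d in r.mark_of(n,"side")[:2]])
print(proj("side",bw(-87.5,-15,115)),proj("side",bw(-87.5,-15,88)),proj("side",bw(-87.5,-15,13)))
```

```text
t 21.75 box [-80.6 -15.6 148.5] F [0.2 0.  0.1] gap 0.005 M [-0.07 -0.1   0.05]
leg_tip [([274.8, 318.6], 0.65), ([276.9, 307.5], 0.64)]
bow_top [([270.7, 291.9], 0.69)]
padlock [([273.9, 321.6], 0.73), ([275.1, 298.4], 0.64)]
[274.65741359 279.06904406] [275.46711294 290.27841575] [277.54473034 319.04067857]
```

View pics/s23.png

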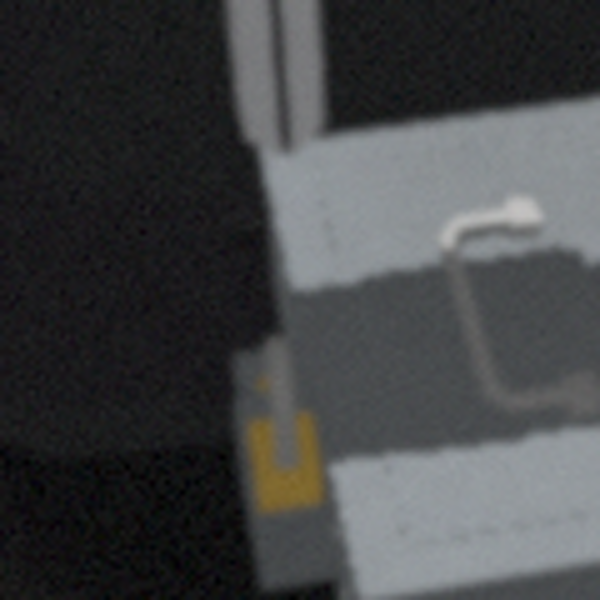

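Run:
```python
from h import *
print(inc(bw(-140,110,230)))
```

```text
([-0.0863, -0.0552, -0.1246], [0.0, 0.0, 0.0])
```

Call:
jog_arm([
  [-0.03,0,0,0,0,0,0],
  [-0.06,-0.01,-0.02,0,0,0,0],
  [-0.086,-0.025,-0.055,0,0,0,0],
  [-0.086,-0.04,-0.09,0,0,0,0],
  [-0.086,-0.055,-0.125,0,0,0,0],
  [-0.086,-0.055,-0.125,0,0,0,0],
])

```text
time: 22.55
tool_pos: [0.416, -0.0049, 0.229]
tool_rot: [0.538, 0.457, 0.539, -0.46]
ft_force: [0.3, -1.6, 0.1]
finger_gap: 0.004
```

Run:
```python
from h import *
st()
crop("side","pics/s24.png",200,200,420,420,2.7)
crop("top","pics/t24.png",260,170,460,300,4)
for n in ("leg_tip","bow_top","lid_front_edge","tape","tip_box","marker"):
  for c in ("side","top"): print(n,c,[(d['centre'],round(d['score'],2)) for d in r.mark_of(n,c)[:1]])
```

```text
t 22.55 box [-142.5  114.5  229. ] F [ 0.3 -1.6  0.1] gap 0.004 M [-0.04 -0.09 -0.01]
leg_tip side [([277.7, 303.5], 0.43)]
leg_tip top [([359.3, 275.7], 0.61)]
bow_top side [([274.3, 290.4], 0.67)]
bow_top top [([368.6, 274.1], 0.61)]
lid_front_edge side [([287.6, 287.0], 0.81)]
lid_front_edge top [([357.0, 259.7], 0.84)]
tape side [([282.4, 388.0], 0.94)]
tape top [([351.0, 233.7], 0.73)]
tip_box side [([321.1, 309.4], 0.7)]
tip_box top [([441.3, 226.6], 0.71)]
marker side [([278.0, 319.6], 0.58)]
marker top [([277.9, 254.3], 0.79)]
```

View pics/s24.png

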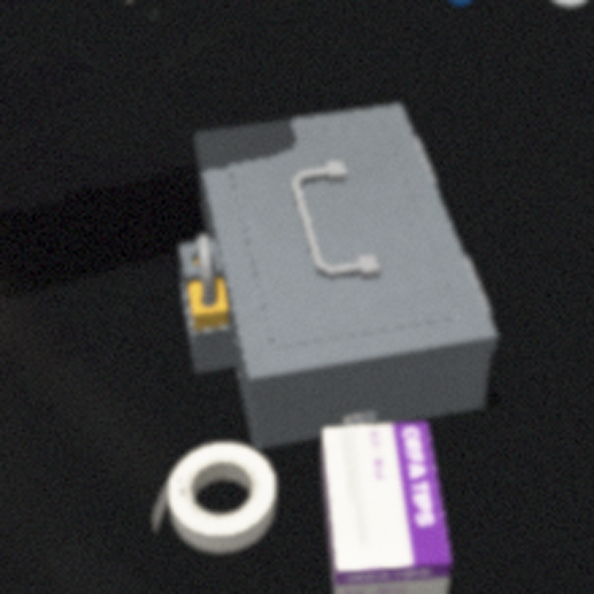

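View pics/t24.png

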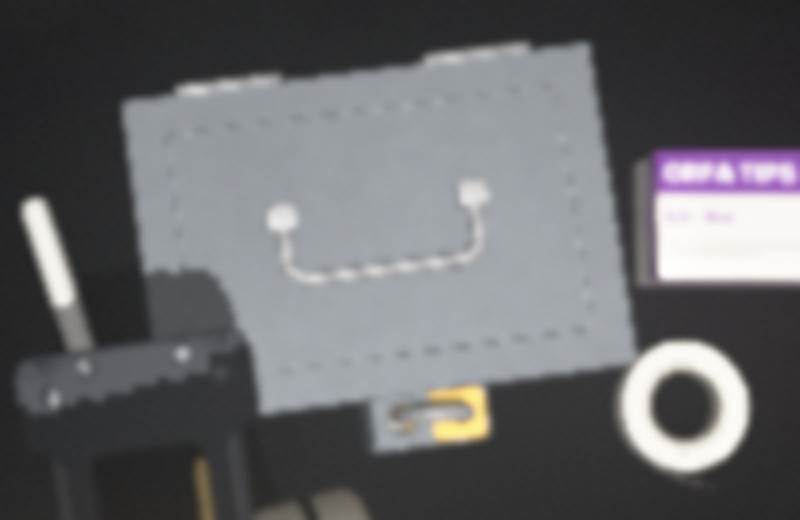

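Run:
```python
from rig import r
print(r.job_done())
```

```text
the job is handed in; nothing more can be done
None
```

The box is locked: I shut the lid against its stop, swung the shackle round to 0, and pressed it down until it latched. I then moved the arm clear and handed the job in at about 23 s.

**Final checks:**
- **Shackle:** it stayed down for about 0.8 s after I let go. Its bow top showed at pixel (274, 290) in the side picture, against (275.5, 290.3) expected when latched. The top picture shows the free leg in the tab hole.
- **Lid and padlock:** the lid looks shut in both pictures. The padlock looks upright in its pocket.
- **Bystanders:** the tape, carton and marker appear unmoved.

**What failed or disagreed:**
- **Force over the limit:** the wrist sensor peaked at 22.9 N on the shackle at the hard stop, because I made one push too many. That is a little over the "about 20 N" you asked for. The hardest push on the lid was 19.9 N.
- **Click not clear-cut:** the force rose to 11.7 N and dropped to 7.3 N, then rose to the stop as the pad gave way. I judged it latched mainly because it stayed down.
- **Finger tips:** they touched about 37 mm higher than the reported tool position, on both the lid and the bow. I used that measured offset for the rest of the job.
- **Network points:** in the last pictures, the networks' side points for the carton and marker and their top point for the tape fell on other things. For those I relied on the pictures.

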